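# Load the UV sanitising box, close it and start the timer against its stop

## Robot

A 6-joint arm with a two-finger parallel gripper is mounted at the origin on a cart in front of the work surface, level with it; the furniture and walls round the work are solid. World frame = base frame: x ahead of the robot, y to its left, z up, the work surface at z = 0. Lengths are in m, angles in rad, forces in N, time in s.
With the tool pointing down it reaches from about 0.3 to 0.775 m from the base axis. Payload 14.6 kg.
Tool frame: the origin (TCP) lies at the very end of the fingers, on their centre line; the grasp point (between the pads) lies 19 mm behind it; z points along the fingers, y is the line along which they close (so a half turn about z gives the same grasp; the last joint's range is limited). The gripper opens to 94 mm and grips with 3 to 60 N. Pads are 16 mm wide; open, the fingers measure 119 mm over their backs; the gripper's body (75 mm by 177 mm) begins 78 mm behind the grasp point.
Start: joints at [1.119, 0.3, 1.521, -0, 1.321, -0.067], TCP at [0.206, 0.51, 0.175] pointing down, gripper open.
Joint ranges: [-3.03, 3.03], [-0.79, 2.21], [0.23, 2.52], [-1.04, 4.18], [0, 3.07], [-2.55, 2.55]. Speed limits (rad/s): [2.22, 2.22, 2.57, 3.14, 3.14, 3.14].

## Interface

Orientations are given as a rotation vector (axis times angle).
In Python, from station import bot gives the robot as it stands.
- The arm moves only by the tool jog_arm, never from a script. Its arguments are lists of equal length, an entry for each row: "xyz": the shift along the tool's x, y, z in cm, a list of three; "spin": the turn about the tool's z in rad; "fingers": the finger opening in cm, from 0 to 9.4. In form: {"xyz": [[tx, ty, tz], ...], "spin": [spin, ...], "fingers": [fingers, ...]}. A call has 1 to 10 rows; each row is the pose to reach, as a shift and turn from the pose commanded when the call began, along the tool's axes at that moment; what a row does not reach only later rows make up. A row lasts 1/12 s, in which the tool goes at most 41.7 mm and 7.16 degrees, less where a joint would pass 70% of its speed; a pose out of reach is approached as far as the arm can. A call with a gripper value outside its range is refused whole. The fingers move at their own pace and stop on an object; "squeeze" is the grip in N (left out, the last holds). Time passes only in rows, so rows that repeat a pose let the fingers close. It gives the time, the measured TCP pose, the force, the opening and the grip force at its end, in the units of the state.
- bot.state(): the state, without advancing time (a new reading comes with each control period).
- bot.read_camera(name): name is "side" or "top"; returns a dict with "color" (480x640x3 uint8, red, green, blue), "fx", "fy", "cx", "cy" (pixels), "extrinsics" (4x4, takes a point from world to camera coordinates). Camera axes: x right, y down, z forward; pixel columns grow to the right and rows downward; lengths in m; the calibration is good to about 2 mm. A picture is of the moment at which its call begins. There is no depth.
- bot.sign_off(): hands the job in; it is judged then, once.
The state is a dict: "clock": time; "joint_positions": joint angles; "dq": joint speeds; "effort": joint torques, N m; "ee_pos": TCP position; "tcp_rot": TCP orientation; "force": force on the tool from outside, world axes, zero at the start; "torque": the same for the moment, N m; "grip_width": finger opening in m; "grasp_force": force on a finger pad.
Only numpy, scipy, OpenCV 4.12 (cv2) and the standard library are available. Lean on these libraries where they do the work, as an engineer would, in place of code of your own. Each camera call takes 0.05 s, during which the arm holds its last target. There are 200 camera calls.

## Task

Put all the loose gold bar parts (the bottle stoppers and the round shaker cap, however many there are, but not the jigger or the bottle opener) into the white UV sanitising box, then lower its lid gently until it is fully shut. Then set the little grey timer square against the middle of the rubber face of the steel stop, display up and red key towards you, and start it by pressing the red key all the way in towards the stop, keeping it pressed for a full second before letting go. Leave the timer resting against the stop, the lid shut and the other things on the worktop where they are.

Things in the scene. Friction and masses are not known exactly. Their poses are not given: they have to be found in the camera images.
- uv_box: White open box with a hinged lid, fixed to the worktop. Outside 180 mm along its own x, 170 mm along its own y, 95 mm high; walls and floor 5 mm thick (inside 170 x 160 x 90 mm deep). Origin: centre of its underside, on the worktop. Its +x side carries the hinge and lies to the robot's left (own +x within about 0.25 rad of world +y).
- uv_lid (a joint): Lid angle in rad: 0 is fully shut, grows as it opens (about 1.57 is upright); starts at 1.5 to 1.8 and can go to 2.0. A stiff friction hinge: the lid stays at any angle where it is left and takes about 0.1 to 0.4 N m to move. The lid is a plate 180 mm (from hinge to free edge) x 170 mm x 8 mm.
- uv_lid_hinge (a point): Point on the hinge line of the lid, at its middle, 95 mm above the worktop, above the +x wall of the box. The hinge line runs along the box's own y. The lid's underside starts here; the lid's outer side is 8 mm from it.
- uv_lid_edge (a point): Middle of the lid's free edge, 180 mm from the hinge line, half-way through the lid's thickness. A black knob sticks 35 to 45 mm out of the lid's outer side, on its centre line, 30 mm in from this edge; the rest of the outer side is flat.
- timer_mid (a point): Grey digital timer, a loose block 70 mm along its own x, 60 mm along its own y, 38 mm high, about 0.18 kg; the reading is its centre, 19 mm above its underside. Its own z is up (display on top), its back face is 35 mm along its own +x and its front face, with the red key, 35 mm along its own -x. It slides on the worktop at about 1 to 2 N, which is less than the key needs.
- key_face (a point): Centre of the outer face of the timer's round red key (24 mm across), 20 mm above the timer's underside, standing 10 mm out of its front face.
- start_key (a joint): Travel of the red key into the timer, m: 0 is out, 0.005 is fully in. Spring loaded: about 1.2 N to begin to move, about 4 N fully in; it comes back out when let go.
- stop_face (a point): Centre of the rubber front face of the fixed steel stop, 18 mm above the worktop. The face is upright, 130 mm wide along its own y, 36 mm high, and looks along its own -x, roughly to the robot. Behind its 26 mm foot stand a fixed coffee maker (340 mm tall; from x = 0.59, y within 0.17) and above it a wall cabinet (from x = 0.54, y within 0.32, 0.52 m up): keep the arm in front of both.
- stopper_a_mid (a point): Gold bottle stopper, about 22 mm across and 62 mm tall, standing on its end. Its z axis points up and its x and y axes lie across it; the reading is the point on its axis half-way up. May be absent. 
- stopper_b_mid (a point): Gold bottle stopper, about 22 mm across and 66 mm tall, standing on its end. Its z axis points up and its x and y axes lie across it; the reading is the point on its axis half-way up. May be absent. 
- wine_stopper_mid (a point): Larger gold bottle stopper, about 28 mm across and 78 mm tall, standing on its end. Its z axis points up and its x and y axes lie across it; the reading is the point on its axis half-way up. May be absent. 
- shaker_cap_mid (a point): Gold round shaker cap, closed on top, 49 mm across and 41 mm tall. Its z axis points up and its x and y axes lie across it; the reading is the point on its axis half-way up. May be absent. 
- jigger: Gold double-cone jigger, 45 mm across and 88 mm tall, a bystander. Origin: centre of its underside.
- opener: Flat gold bottle opener, 135 x 30 x 6 mm, lying near the front edge of the worktop, a bystander. Origin: centre of its underside.
- salt_box: Round wooden salt box, 85 mm across and 60 mm tall, a bystander. Origin: centre of its underside.
Not all that is in view belongs to the job. Leave any green or orange look-alike of the part that bears wine_stopper_mid alone.

How it is judged:
On the way, in this order (a step that is already met when the one before it is completed fails the run):
1. all the stoppers and the shaker cap that are present lie in the UV box (x of stopper_a_mid in the frame of uv_box between -0.087 and 0.087 m and y of stopper_a_mid in the frame of uv_box between -0.082 and 0.082 m and z of stopper_a_mid in the frame of uv_box between 0.005 and 0.085 m and x of stopper_b_mid in the frame of uv_box between -0.087 and 0.087 m and y of stopper_b_mid in the frame of uv_box between -0.082 and 0.082 m and z of stopper_b_mid in the frame of uv_box between 0.005 and 0.085 m and x of wine_stopper_mid in the frame of uv_box between -0.087 and 0.087 m and y of wine_stopper_mid in the frame of uv_box between -0.082 and 0.082 m and z of wine_stopper_mid in the frame of uv_box between 0.005 and 0.085 m and x of shaker_cap_mid in the frame of uv_box between -0.087 and 0.087 m and y of shaker_cap_mid in the frame of uv_box between -0.082 and 0.082 m and z of shaker_cap_mid in the frame of uv_box between 0.005 and 0.085 m), for 0.2 s.
2. the lid is shut over them (all of step 1 and value of joint uv_lid below 0.05 rad), for 0.2 s.
3. with the lid shut and the timer's back against the stop, the key is pressed in and kept in (value of joint uv_lid below 0.05 rad and x of timer_mid in the frame of stop_face above -0.04 m and y of timer_mid in the frame of stop_face between -0.04 and 0.04 m and x of key_face in the frame of stop_face below -0.06 m and angle between the x axis of timer_mid and the x axis of stop_face, either way round below 0.15 rad and angle between timer_mid's own z axis and vertical below 0.15 rad and value of joint start_key above 0.0035 m), for 0.8 s.
At the end, for the whole second after the job is handed in: All parts present are in the box, below the rim; lid within 0.05 rad of shut; timer flat, its back within 8 mm of the stop (5 mm while pressed), within 40 mm of its middle and 0.15 rad of square, key outward and let go, after 0.8 s pressed 3.5 mm or more with the lid shut (all of step 2 and x of timer_mid in the frame of stop_face above -0.043 m and y of timer_mid in the frame of stop_face between -0.04 and 0.04 m and x of key_face in the frame of stop_face below -0.06 m and angle between the x axis of timer_mid and the x axis of stop_face, either way round below 0.15 rad and angle between timer_mid's own z axis and vertical below 0.15 rad and value of joint start_key below 0.0015 m); the robot touches nothing.
It fails at once if the lid is slammed (falls or is thrown faster than 3 rad/s) (velocity of joint uv_lid below -3 rad/s).
It fails at once if a bystander is moved by more than 4 cm or knocked over (distance of any of jigger, opener, salt_box from where it was at the start of the episode above 0.04 m or angle between jigger's own z axis and vertical above 0.6 rad).
Of stopper_a, stopper_b, wine_stopper, shaker_cap only 3 to 4 are there at a start; the rules pass over those that are not, and their reading is None.
At some moment in a run one of timer, shaker_cap may be knocked a few centimetres aside while the robot is not near it.
It also fails if it takes over 210 s, if anything falls off the work surface, if the arm or the gripper's body presses on something with over 40 N, if the wrist force passes 120 N, or if a joint passes its speed limit or range.

## Working session

There is one attempt and no reset: what is moved stays moved. The work goes in short steps, Python scripts to look and compute and a tool call to move; the robot and the scene stay as the last step left them, time stands still between calls to the robot, and variables do not carry over. Pictures are saved under pics/ and viewed, at most 14 in all, crops included, and the job is handed in when it is done.

Besides the shell and the picture viewer there is one more tool, called after "Call:" as name(argument=value, ...) on one line, values as JSON. jog_arm: Moves the arm, as the interface text tells. Its arguments: {"type":"object","properties":{"xyz":{"type":"array","items":{"type":"array","items":{"type":"number"}}},"spin":{"type":"array","items":{"type":"number"}},"fingers":{"type":"array","items":{"type":"number"}},"squeeze":{"type":"number"}},"required":["xyz","spin","fingers"]}

```bash
mkdir -p pics; ls; cat > h.py <<'E'
import numpy as np, cv2
from station import bot
def shot(n,f=None):
    c=bot.read_camera(n)
    if f: cv2.imwrite(f,c['color'][:,:,::-1])
    return c
def proj(c,p):
    q=c['extrinsics']@np.append(p,1); return np.array([c['fx']*q[0]/q[2]+c['cx'],c['fy']*q[1]/q[2]+c['cy']])
def ray(c,u,v):
    E=c['extrinsics'];R=E[:3,:3];d=R.T@np.array([(u-c['cx'])/c['fx'],(v-c['cy'])/c['fy'],1.]);return -R.T@E[:3,3],d/np.linalg.norm(d)
def onz(c,u,v,z):
    o,d=ray(c,u,v);return o+d*(z-o[2])/d[2]
def tri(c1,p1,c2,p2):
    A=np.zeros((3,3));b=np.zeros(3);rs=[ray(c1,*p1),ray(c2,*p2)]
    for o,d in rs:
        P=np.eye(3)-np.outer(d,d);A+=P;b+=P@o
    x=np.linalg.solve(A,b);return x,[float(np.linalg.norm((np.eye(3)-np.outer(d,d))@(x-o))) for o,d in rs]
E
python3 - <<'E'
from h import *
np.set_printoptions(precision=4,suppress=True)
for n in('side','top'):
    c=shot(n,f'pics/{n}0.png');print(n,c['fx'],c['cx'],c['cy'],'\n',c['extrinsics'],ray(c,c['cx'],c['cy']))
print(bot.state())
E
```

```text
pics
side 562.7815768436618 314.57434888378657 229.85404958159697 
 [[ 0.9812 -0.191  -0.0258 -0.5318]
 [-0.116  -0.4782 -0.8706  0.1472]
 [ 0.154   0.8572 -0.4914  1.3539]
 [ 0.      0.      0.      1.    ]] (array([ 0.3304, -1.1918,  0.7797]), array([ 0.154 ,  0.8572, -0.4914]))
top 580.8539114225458 326.99468592439325 245.33997118172076 
 [[-0.0974 -0.9952  0.0013  0.0311]
 [-0.9723  0.0949 -0.2134  0.5478]
 [ 0.2123 -0.022  -0.977   1.3717]
 [ 0.      0.      0.      1.    ]] (array([0.2445, 0.0092, 1.457 ]), array([ 0.2123, -0.022 , -0.977 ]))
{'clock': 0.1, 'joint_positions': array([ 1.1194,  0.3004,  1.5215, -0.    ,  1.3207, -0.0666]), 'dq': array([ 0.0002, -0.0011, -0.002 , -0.001 , -0.0006,  0.0016]), 'effort': array([ -0.0005, -53.265 , -35.3285,   0.0709,   0.0236,  -0.0001]), 'ee_pos': array([0.2064, 0.5095, 0.1749]), 'tcp_rot': array([-0.6006, -3.0834,  0.0016]), 'force': array([-0.3385, -0.5904,  1.0643]), 'torque': array([ 0.0008, -0.0171,  0.0071]), 'grasp_force': 0.0, 'grip_width': 0.09403982878262122}
```

View pics/top0.png

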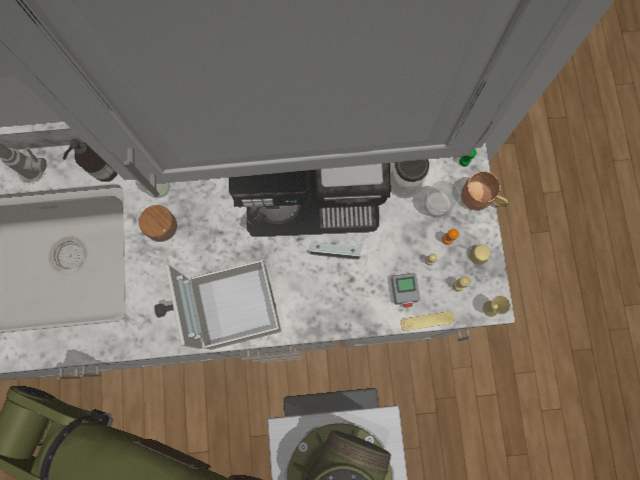

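View pics/side0.png

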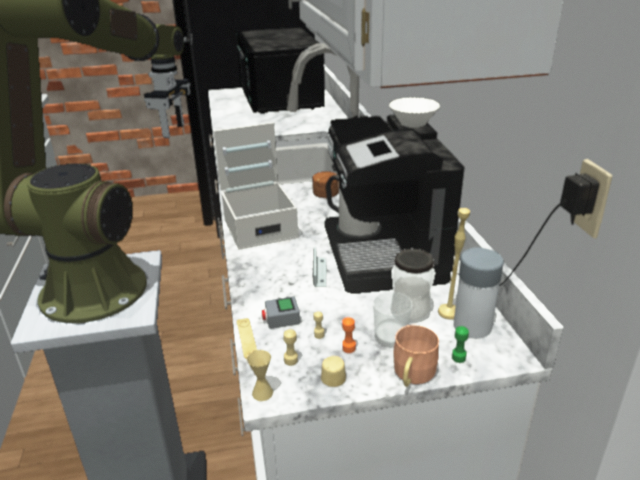

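Top view candidates: the gold small stopper is at (431,259), a second stopper at (462,284), the cap at (481,254), the jigger at (497,306) and the opener at (427,321). The look-alikes are orange at (451,237) and green at (467,158), plus a copper mug at (480,190) and a gold candlestick (side view 458,265). I choose the two gold stoppers and the cap, and check them in a crop.

```bash
python3 - <<'E'
from h import *
a=cv2.imread('pics/side0.png')[230:410,220:480];b=cv2.imread('pics/top0.png')[215:345,370:520]
a=cv2.resize(a,None,fx=1.6*1.0,fy=1.6,interpolation=3);a=cv2.resize(cv2.imread('pics/side0.png')[290:410,225:365],(420,360),interpolation=3)
b=cv2.resize(b,(380,329),interpolation=3);b=cv2.copyMakeBorder(b,0,31,0,0,0)
cv2.imwrite('pics/crop1.png',np.hstack([a,b]))
E
```

```text
(no output)
```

View pics/crop1.png

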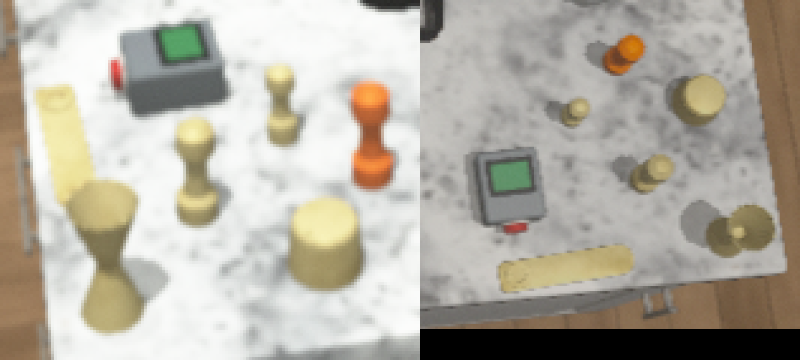

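The crop shows two gold stoppers, standing, with the larger nearer the robot. It also shows the gold cap, the jigger, the opener, the orange look-alike and the timer, whose red key already faces the robot. Next I measure from both views.

```bash
cat >> h.py <<'E'
def blobs(c,lo,hi,roi,amin=15):
    h=cv2.cvtColor(c['color'],cv2.COLOR_RGB2HSV);m=cv2.inRange(h,lo,hi);k=np.zeros_like(m);x0,y0,x1,y1=roi;k[y0:y1,x0:x1]=m[y0:y1,x0:x1]
    n,l,s,ce=cv2.connectedComponentsWithStats(k)
    return [(s[i].tolist(),ce[i].round(1)) for i in range(1,n) if s[i,4]>=amin],l
GOLD=((18,60,60),(35,255,255))
E
python3 - <<'E'
from h import *
np.set_printoptions(precision=4,suppress=True)
C={n:shot(n) for n in('side','top')}
roi={'side':(225,290,365,410),'top':(385,215,520,340)}
for n in C:
    for nm,lo,hi in(('gold',*GOLD),('green',(45,80,60),(85,255,255)),('red',(0,150,60),(4,255,255))):
        print(n,nm,*blobs(C[n],lo,hi,roi[n])[0],sep='\n  ')
a=cv2.resize(cv2.imread('pics/top0.png')[225:355,150:290],(560,520),interpolation=3)
cv2.imwrite('pics/crop2.png',a)
b=cv2.imread('pics/side0.png')
a=np.vstack([cv2.resize(b[110:250,200:310],(440,420*440//330),interpolation=3)][:1])
s=cv2.resize(cv2.imread('pics/top0.png')[235:265,300:370],(350,150),interpolation=3)
t=cv2.resize(b[235:295,300:340],(230,345),interpolation=3)
W=np.zeros((560,800,3),np.uint8);W[:a.shape[0],:440]=a;W[:150,445:795]=s;W[160:505,445:675]=t
cv2.imwrite('pics/crop3.png',W)
E
```

```text
side
  gold
  ([314, 312, 10, 26, 180], array([318.3, 325.2]))
  ([237, 319, 36, 82, 1217], array([255., 360.]))
  ([284, 330, 14, 35, 344], array([290. , 347.3]))
  ([321, 357, 25, 29, 599], array([332.9, 371.2]))
side
  green
  ([278, 299, 15, 11, 127], array([285., 304.]))
side
  red
top
  gold
  ([470, 245, 21, 20, 314], array([479.6, 254.1]))
  ([426, 253, 11, 12, 87], array([430.9, 258.5]))
  ([453, 276, 17, 15, 167], array([460.9, 283.2]))
  ([483, 296, 27, 20, 394], array([496.4, 305.9]))
  ([401, 312, 53, 18, 609], array([426.8, 320.4]))
top
  green
  ([398, 279, 15, 11, 130], array([405.4, 284.1]))
top
  red
```

View pics/crop2.png

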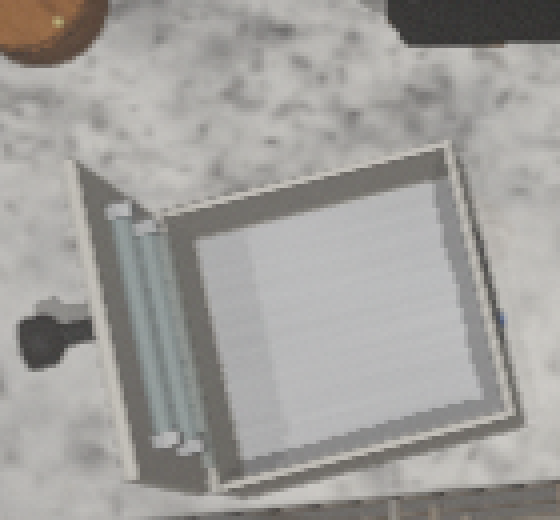

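View pics/crop3.png

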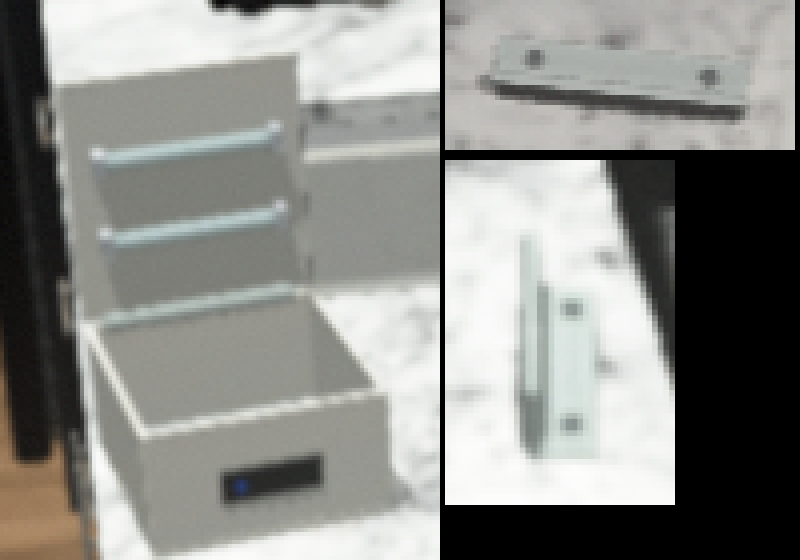

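```bash
python3 - <<'E'
from h import *
np.set_printoptions(precision=4,suppress=True)
s,t=shot('side'),shot('top')
for n,a,b in [('stS',(318.5,325),(431,258.5)),('stL',(290.3,347),(461,283.2)),('cap',(333,371),(479.6,254.1)),('green',(285,304),(405.4,284.1)),
 ('jig',(262,375),(496.4,305.9)),
 ('rimNR',(237.5,218.8),(278.7,328)),('rimFR',(295,207),(262.2,260.8)),('rimNL',(221.2,191.3),(203,347.5)),('rimFL',(276.2,182.5),(189.5,278.2)),
 ('lidN',(213.8,132),(182.5,345)),('lidF',(274.5,123.8),(167,265))]: print(n,*tri(s,a,t,b))
for z,p in((.036,((309,251),(359.4,256.4))),(0,((308.5,253.7),(359,259.2)))):
  q=[onz(t,*x,z) for x in p];d=q[1]-q[0];print('stop',*q,np.linalg.norm(d),sum(q)/2,np.arctan2(d[0],-d[1]))
# stop face bottom/top from side: front plate
for u,v in ((445,0),): pass
for p in ((313.0,248),(316,281)): print('side top edge',onz(s,*p,.036))
# green display corners
for c,z,r in((t,.038,(385,265,425,300)),(s,.038,(270,290,300,320))):
  b,l=blobs(c,(45,80,60),(85,255,255),r);m=(l>0).astype(np.uint8);k=cv2.findContours(m,0,1)[0];k=max(k,key=cv2.contourArea)
  R=cv2.boxPoints(cv2.minAreaRect(k));q=[onz(c,*x,z)[:2] for x in R];print(np.array(q),sum(q)/4)
E
```

```text
stS [ 0.4964 -0.2793  0.0276] [0.0002870527696017999, 0.0002870527696017278]
stL [ 0.4267 -0.3431  0.0355] [0.0007534115092783493, 0.0007534115092783336]
cap [ 0.4984 -0.4058  0.0156] [0.0008634922468477409, 0.0008634922468476261]
green [ 0.437  -0.2056  0.0382] [0.00029672866279797656, 0.00029672866279808807]
jig [ 0.3624 -0.4182  0.0453] [0.0013557725656709212, 0.001355772565670852]
rimNR [0.3589 0.1097 0.0931] [0.00339667067584505, 0.003396670675844974]
rimFR [0.5177 0.1359 0.0956] [5.000564908128684e-05, 5.000564908139706e-05]
rimNL [0.3284 0.2875 0.0936] [0.0005612207721888361, 0.0005612207721887534]
rimFL [0.4917 0.311  0.0927] [0.0014637647274140888, 0.0014637647274140617]
lidN [0.3271 0.2926 0.2688] [0.0009336095301565372, 0.0009336095301565219]
lidF [0.4952 0.3175 0.2682] [0.001674078582900981, 0.0016740785829010341]
stop [0.5432 0.0233 0.036 ] [ 0.5173 -0.1005  0.036 ] 0.12652056997929348 [ 0.5303 -0.0386  0.036 ] -0.20627127690537247
stop [0.5439 0.0256 0.    ] [ 0.5171 -0.1015  0.    ] 0.12987495571073354 [ 0.5305 -0.038   0.    ] -0.20794591801731027
side top edge [0.5416 0.0144 0.036 ]
side top edge [ 0.5206 -0.1317  0.036 ]
[[ 0.448  -0.1894]
 [ 0.4489 -0.2219]
 [ 0.4249 -0.2218]
 [ 0.424  -0.1894]] [ 0.4365 -0.2056]
[[ 0.4235 -0.1882]
 [ 0.4522 -0.1853]
 [ 0.4509 -0.2221]
 [ 0.4228 -0.2248]] [ 0.4373 -0.2051]
```

Call:
jog_arm(xyz=[[0, 0, -22], [0, 0, -22], [0, 0, -22], [0, 0, -22], [0, 0, -22], [0, 0, -22], [-56.5, -62, -22], [-56.5, -62, -22], [-56.5, -62, -22], [-56.5, -62, -22]], spin=[-0.385, -0.385, -0.385, -0.385, -0.385, -0.385, -0.385, -0.385, -0.385, -0.385], fingers=[5, 5, 5, 5, 5, 5, 5, 5, 5, 5], squeeze=15)

```text
clock: 1.13
ee_pos: [0.2643, 0.3517, 0.3952]
tcp_rot: [0.001, -3.142, 0.0]
force: [1.3, 0.2, -0.2]
grip_width: 0.0501
grasp_force: 0.0
```

```bash
cat >> h.py <<'E'
def go(p,yaw=None):
    "tool-frame shift in cm (and spin to bring tool y to world yaw, rad)"
    from scipy.spatial.transform import Rotation as Ro
    s=bot.state();R=Ro.from_rotvec(s['tcp_rot']).as_matrix();d=R.T@(np.array(p)-s['ee_pos'])*100
    y=np.arctan2(R[1,1],R[0,1]);out=d.round(2).tolist()
    if yaw is not None: out.append(round(float((y-yaw+np.pi/2)%np.pi-np.pi/2),3))
    return out,s['ee_pos'].round(4).tolist(),round(float(y),3)
E
python3 -c "
from h import *
print(go([.496,-.279,.18],np.pi/2))"
```

```text
([-23.11, -63.09, 21.53, 0.001], [0.2643, 0.3517, 0.3952], 1.572)
```

Call:
jog_arm(xyz=[[-23, -63, 0], [-23, -63, 0], [-23, -63, 0], [-23, -63, 0], [-23, -63, 0], [-23, -63, 0], [-23, -63, 0], [-23, -63, 10], [-23, -63, 15], [-23, -63, 15]], spin=[0, 0, 0, 0, 0, 0, 0, 0, 0, 0], fingers=[5, 5, 5, 5, 5, 5, 5, 5, 5, 5])

```text
clock: 1.97
ee_pos: [0.4048, -0.0329, 0.3529]
tcp_rot: [0.0, 3.14, -0.0]
force: [1.9, 1.3, 0.1]
grip_width: 0.0496
grasp_force: 0.0
```

```bash
python3 - <<'E'
from h import *
np.set_printoptions(precision=4,suppress=True)
s,t=shot('side'),shot('top')
print(*blobs(s,*GOLD,(225,290,365,410))[0],*blobs(t,*GOLD,(385,215,520,340))[0],sep='\n')
print(go([.496,-.279,.016],np.pi/2))
# heights: top/bottom of small and large stopper in side view on their axes
for nm,xy,tp,bt in(('S',(.4964,-.2793),(319,312),(318.5,338)),('L',(.4267,-.3431),(290.5,330),(291,365))):
  for z in(.062,.066,.078): print(nm,z,proj(s,[*xy,z]),proj(s,[*xy,0]),tp,bt)
E
```

```text
([314, 312, 10, 26, 182], array([318.3, 325.1]))
([237, 319, 36, 82, 1217], array([255., 360.]))
([284, 330, 14, 35, 343], array([289.9, 347.2]))
([321, 357, 25, 29, 597], array([332.9, 371.2]))
([385, 229, 6, 58, 210], array([386.7, 251.8]))
([470, 245, 21, 20, 313], array([479.7, 254. ]))
([426, 254, 11, 11, 84], array([430.8, 258.9]))
([453, 276, 17, 15, 168], array([461. , 283.1]))
([483, 296, 27, 20, 391], array([496.4, 305.9]))
([401, 312, 53, 18, 604], array([426.9, 320.3]))
([-9.41, -24.4, 33.38, -0.005], [0.4047, -0.0346, 0.3503], 1.566)
S 0.062 [317.992  311.9224] [318.6596 335.329 ] (319, 312) (318.5, 338)
S 0.066 [317.9478 310.37  ] [318.6596 335.329 ] (319, 312) (318.5, 338)
S 0.078 [317.814  305.6811] [318.6596 335.329 ] (319, 312) (318.5, 338)
L 0.062 [289.31   336.6593] [290.7928 360.7569] (290.5, 330) (291, 365)
L 0.066 [289.2115 335.0585] [290.7928 360.7569] (290.5, 330) (291, 365)
L 0.078 [288.9139 330.2213] [290.7928 360.7569] (290.5, 330) (291, 365)
```

Heights match: small stopper 62 mm (stopper_a) and larger one 78 mm (wine_stopper), so stopper_b is absent.

Call:
jog_arm(xyz=[[-9.1, -24.4, 18], [-9.1, -24.4, 18], [-9.1, -24.4, 18], [-9.1, -24.4, 18], [-9.1, -24.4, 18], [-9.1, -24.4, 18], [-9.1, -24.4, 18], [-9.1, -24.4, 18], [-9.1, -24.4, 22], [-9.1, -24.4, 22]], spin=[0, 0, 0, 0, 0, 0, 0, 0, 0, 0], fingers=[5, 5, 5, 5, 5, 5, 5, 5, 5, 5])

```text
clock: 2.9
ee_pos: [0.4934, -0.2734, 0.1267]
tcp_rot: [-0.001, -3.134, -0.008]
force: [-0.8, 0.3, -1.5]
grip_width: 0.0498
grasp_force: 0.0
```

```bash
python3 -c "
from h import *
print(go([.496,-.279,.018],np.pi/2))"
```

```text
([-0.35, -0.61, 10.86, -0.001], [0.4934, -0.2734, 0.1267], 1.57)
```

Call:
jog_arm(xyz=[[0, 0, 5], [0, 0, 5], [0, 0, 5]], spin=[0, 0, 0], fingers=[5, 5, 5])

```text
clock: 3.15
ee_pos: [0.4949, -0.2734, 0.0823]
tcp_rot: [0.002, -3.138, -0.004]
force: [0.1, -0.2, -0.1]
grip_width: 0.0501
grasp_force: 0.0
```

```bash
python3 -c "
from h import *
print(go([.496,-.279,.018],np.pi/2))"
```

```text
([-0.13, -0.58, 6.43, 0.001], [0.4949, -0.2734, 0.0823], 1.572)
```

Call:
jog_arm(xyz=[[-0.1, -0.55, 3], [-0.1, -0.55, 6], [-0.1, -0.55, 6], [-0.1, -0.55, 6], [-0.1, -0.55, 6], [-0.1, -0.55, 6], [-0.1, -0.55, 6], [-0.1, -0.55, -8], [-0.1, -0.55, -12], [-0.1, -0.55, -16]], spin=[0, 0, 0, 0, 0, 0, 0, 0, 0, 0], fingers=[5, 5, 0, 0, 0, 0, 0, 0, 0, 0])

```text
clock: 3.98
ee_pos: [0.4963, -0.2799, 0.1507]
tcp_rot: [-0.0, 3.142, -0.0]
force: [0.5, 0.4, -0.3]
grip_width: 0.0187
grasp_force: 15.0
```

```bash
python3 -c "
from h import *
print(bot.state()['grip_width'],go([.39,.165,.20],np.pi/2))"
```

```text
0.01869085289975554 ([10.62, 44.5, -4.93, 0.0], [0.4963, -0.2799, 0.1507], 1.571)
```

Call:
jog_arm(xyz=[[10.6, 44, -5], [10.6, 44, -5], [10.6, 44, -5], [10.6, 44, -5], [10.6, 44, -5], [10.6, 44, -5], [10.6, 44, -5], [10.6, 44, -5], [10.6, 44, -5], [10.6, 44, -5]], spin=[0, 0, 0, 0, 0, 0, 0, 0, 0, 0], fingers=[0, 0, 0, 0, 0, 0, 0, 0, 0, 0])

```text
clock: 4.82
ee_pos: [0.3987, 0.1242, 0.1953]
tcp_rot: [-0.0, 3.14, 0.001]
force: [0.7, -0.2, -0.6]
grip_width: 0.0185
grasp_force: 15.0
```

```bash
python3 -c "
from h import *
print(bot.state()['grip_width'],go([.39,.165,.04],np.pi/2))"
```

```text
0.01847134138700322 ([0.9, 4.08, 15.53, 0.0], [0.3987, 0.1242, 0.1953], 1.571)
```

Call:
jog_arm(xyz=[[0.7, 4, 4], [0.7, 4, 8], [0.7, 4, 12], [0.7, 4, 15.5], [0.7, 4, 15.5], [0.7, 4, 15.5], [0.7, 4, 15.5], [0.7, 4, 0], [0.7, 4, 0], [0.7, 4, 0]], spin=[0, 0, 0, 0, 0, 0, 0, 0, 0, 0], fingers=[0, 0, 0, 0, 0, 4, 4, 4, 4, 4])

```text
clock: 5.65
ee_pos: [0.3928, 0.1622, 0.1688]
tcp_rot: [0.0, 3.138, 0.002]
force: [0.8, -0.4, -0.4]
grip_width: 0.0401
grasp_force: 0.0
```

```bash
python3 - <<'E'
from h import *
s,t=shot('side'),shot('top','pics/t1.png')
print(*blobs(s,*GOLD,(225,290,365,410))[0],*blobs(t,*GOLD,(385,215,520,340))[0],sep='\n')
print('inbox',blobs(t,*GOLD,(185,255,280,350))[0])
print(go([.4267,-.3431,.18],np.pi/2))
E
```

```text
([237, 319, 36, 82, 1218], array([255. , 360.1]))
([284, 330, 14, 35, 343], array([289.9, 347.1]))
([321, 356, 25, 30, 599], array([332.9, 371.2]))
([470, 245, 21, 20, 313], array([479.6, 254. ]))
([453, 276, 17, 15, 168], array([461. , 283.1]))
([483, 296, 27, 20, 393], array([496.4, 305.9]))
([401, 312, 53, 18, 607], array([426.9, 320.4]))
inbox [([189, 263, 88, 87, 3522], array([230.5, 306.1])), ([234, 338, 46, 12, 410], array([260.6, 344.5]))]
([-3.1, -50.63, -0.87, -0.0], [0.3959, 0.1632, 0.1731], 1.571)
```

Call:
jog_arm(xyz=[[-3.3, -50.3, -3], [-3.3, -50.3, -3], [-3.3, -50.3, -3], [-3.3, -50.3, -3], [-3.3, -50.3, -3], [-3.3, -50.3, -3], [-3.3, -50.3, -3], [-3.3, -50.3, -3], [-3.3, -50.3, -3], [-3.3, -50.3, -3]], spin=[0, 0, 0, 0, 0, 0, 0, 0, 0, 0], fingers=[5, 5, 5, 5, 5, 5, 5, 5, 5, 5])

```text
clock: 6.58
ee_pos: [0.4197, -0.2553, 0.1917]
tcp_rot: [0.001, 3.138, -0.004]
force: [0.9, 1.4, 0.0]
grip_width: 0.0506
grasp_force: 0.0
```

```bash
python3 -c "
from h import *
print(go([.4267,-.3431,.11],np.pi/2))"
```

```text
([-0.68, -8.76, 8.2, -0.001], [0.4197, -0.2553, 0.1917], 1.57)
```

Call:
jog_arm(xyz=[[-0.7, -9, 3], [-0.7, -9, 7], [-0.7, -9, 7], [-0.7, -9, 7], [-0.7, -9, 7]], spin=[0, 0, 0, 0, 0], fingers=[5, 5, 5, 5, 5])

```text
clock: 7.0
ee_pos: [0.4266, -0.3434, 0.1197]
tcp_rot: [0.003, 3.141, -0.0]
force: [-0.7, 0.5, 1.3]
grip_width: 0.0496
grasp_force: 0.0
```

```bash
python3 -c "
from h import *
print(go([.4267,-.3431,.028],np.pi/2))"
```

```text
([-0.01, 0.03, 9.17, -0.002], [0.4266, -0.3434, 0.1197], 1.569)
```

Call:
jog_arm(xyz=[[0, 0, 4], [0, 0, 8], [0, 0, 9], [0, 0, 9], [0, 0, 9], [0, 0, 9], [0, 0, 9], [0, 0, 0], [0, 0, -4], [0, 0, -7]], spin=[0, 0, 0, 0, 0, 0, 0, 0, 0, 0], fingers=[5, 5, 5, 0, 0, 0, 0, 0, 0, 0])

```text
clock: 7.83
ee_pos: [0.4267, -0.3424, 0.1567]
tcp_rot: [-0.0, 3.141, -0.001]
force: [-0.2, -0.2, -0.1]
grip_width: 0.0249
grasp_force: 14.9
```

```bash
python3 -c "
from h import *
print(go([.46,.18,.20],np.pi/2))"
```

```text
([-3.34, 52.24, -4.36, 0.0], [0.4267, -0.3424, 0.1567], 1.571)
```

Call:
jog_arm(xyz=[[-3.4, 52, -5], [-3.4, 52, -5], [-3.4, 52, -5], [-3.4, 52, -5], [-3.4, 52, -5], [-3.4, 52, -5], [-3.4, 52, -5], [-3.4, 52, -5], [-3.4, 52, -5], [-3.4, 52, -5]], spin=[0, 0, 0, 0, 0, 0, 0, 0, 0, 0], fingers=[0, 0, 0, 0, 0, 0, 0, 0, 0, 0])

```text
clock: 8.67
ee_pos: [0.4537, 0.0734, 0.1953]
tcp_rot: [-0.0, 3.139, 0.0]
force: [1.0, -0.9, -0.7]
grip_width: 0.0245
grasp_force: 14.9
```

```bash
python3 -c "
from h import *
print(go([.46,.18,.05],np.pi/2))"
```

```text
([-0.59, 10.66, 14.54, 0.0], [0.4537, 0.0734, 0.1953], 1.571)
```

Call:
jog_arm(xyz=[[-0.6, 4, 0], [-0.6, 8, 0], [-0.6, 10.6, 2], [-0.6, 10.6, 6], [-0.6, 10.6, 10], [-0.6, 10.6, 14], [-0.6, 10.6, 14.7], [-0.6, 10.6, 14.7], [-0.6, 10.6, 14.7], [-0.6, 10.6, 10]], spin=[0, 0, 0, 0, 0, 0, 0, 0, 0, 0], fingers=[0, 0, 0, 0, 0, 0, 0, 4.5, 4.5, 4.5])

```text
clock: 9.5
ee_pos: [0.458, 0.1765, 0.0857]
tcp_rot: [-0.0, -3.135, 0.003]
force: [0.1, 0.2, -0.7]
grip_width: 0.0415
grasp_force: 0.0
```

Call:
jog_arm(xyz=[[0, 0, -4], [0, 0, -8], [0, -4, -12], [0, -8, -12], [0, -12, -12], [0, -16, -12], [0, -20, -12]], spin=[0, 0, 0, 0, 0, 0, 0], fingers=[4.5, 4.5, 6, 8, 8, 8, 8])

```text
clock: 10.08
ee_pos: [0.4602, -0.0199, 0.2121]
tcp_rot: [-0.001, 3.136, -0.001]
force: [1.0, 0.6, 0.1]
grip_width: 0.0748
grasp_force: 0.0
```

```bash
python3 - <<'E'
from h import *
s,t=shot('side','pics/s2.png'),shot('top','pics/t2.png')
print(*blobs(s,*GOLD,(225,290,365,410))[0],*blobs(t,*GOLD,(385,215,520,340))[0],sep='\n')
a=cv2.resize(cv2.imread('pics/t2.png')[200:360,150:520],(800,346),interpolation=3)
cv2.imwrite('pics/crop4.png',a)
E
```

```text
([237, 319, 35, 82, 1212], array([255. , 360.1]))
([321, 357, 25, 29, 596], array([332.9, 371.3]))
([470, 245, 21, 20, 312], array([479.6, 254.1]))
([483, 296, 27, 20, 391], array([496.4, 305.9]))
([401, 312, 53, 18, 605], array([426.8, 320.3]))
```

View pics/crop4.png

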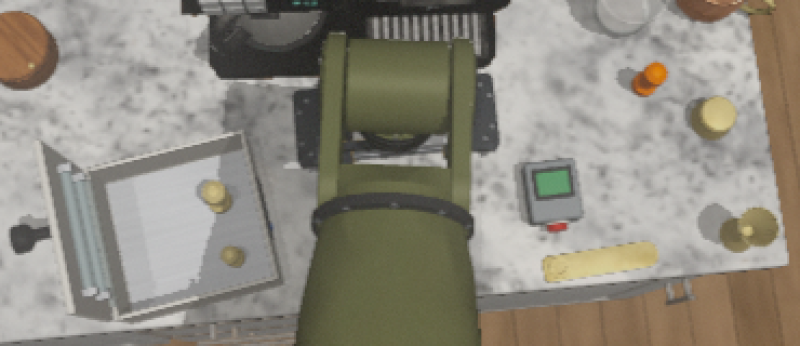

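Both stoppers stand in the box, at crop (215,195) and (232,257). The cap is still at (479.6,254). Now for the cap.

Call:
jog_arm(xyz=[[-3.8, -38.7, 3], [-3.8, -38.7, 3], [-3.8, -38.7, 3], [-3.8, -38.7, 3], [-3.8, -38.7, 3], [-3.8, -38.7, 3], [-3.8, -38.7, 3], [-3.8, -38.7, 7], [-3.8, -38.7, 11], [-3.8, -38.7, 11]], spin=[0, 0, 0, 0, 0, 0, 0, 0, 0, 0], fingers=[8, 8, 8, 8, 8, 8, 8, 8, 8, 8])

```text
clock: 11.02
ee_pos: [0.4986, -0.4016, 0.1076]
tcp_rot: [0.001, 3.137, -0.006]
force: [0.8, 0.2, 0.1]
grip_width: 0.0801
grasp_force: 0.0
```

```bash
python3 -c "
from h import *
s=shot('side');print(*blobs(s,*GOLD,(300,290,365,410))[0])
print(go([.498,-.405,.015],np.pi/2))"
```

```text
([321, 356, 25, 31, 614], array([333.1, 371.2]))
([-0.24, -0.2, 8.38, -0.002], [0.4959, -0.4032, 0.0988], 1.568)
```

Call:
jog_arm(xyz=[[-0.2, -0.2, 3], [-0.2, -0.2, 6], [-0.2, -0.2, 8.2], [-0.2, -0.2, 8.2], [-0.2, -0.2, 8.2], [-0.2, -0.2, 8.2], [-0.2, -0.2, 8.2], [-0.2, -0.2, 4], [-0.2, -0.2, 0], [-0.2, -0.2, -4]], spin=[0, 0, 0, 0, 0, 0, 0, 0, 0, 0], fingers=[8, 8, 8, 3, 3, 3, 3, 3, 3, 3], squeeze=20)

```text
clock: 11.9
ee_pos: [0.4995, -0.4011, 0.1483]
tcp_rot: [-0.0, 3.14, -0.002]
force: [-0.4, -0.7, 1.0]
grip_width: 0.0366
grasp_force: 0.0
```

```bash
python3 -c "
from h import *
print(go([.42,.2,.20],np.pi/2))"
```

```text
([7.93, 60.11, -5.25, 0.0], [0.4995, -0.4011, 0.1483], 1.571)
```

Missed: I lifted before the fingers were closed. Checking the cap.

Call:
jog_arm(xyz=[[0, 15, -3], [0, 15, -3], [0, 15, -3], [0, 15, -3]], spin=[0, 0, 0, 0], fingers=[8, 8, 8, 8])

```text
clock: 12.23
ee_pos: [0.4996, -0.2486, 0.1776]
tcp_rot: [-0.001, 3.138, -0.002]
force: [1.1, -0.2, 0.2]
grip_width: 0.06
grasp_force: 0.0
```

```bash
python3 - <<'E'
from h import *
s,t=shot('side','pics/s3.png'),shot('top','pics/t3.png')
b=blobs(s,*GOLD,(225,290,420,430))[0];a=blobs(t,*GOLD,(385,215,520,340))[0]
print(*b,*a,sep='\n')
S=min(b,key=lambda q:np.hypot(*(q[1]-[333,371])));T=min(a,key=lambda q:np.hypot(*(q[1]-[480,254])))
x=tri(s,S[1],t,T[1]);print(x,onz(t,*T[1],.025));print(go([.498,-.405,.2]))
E
```

```text
([237, 319, 36, 82, 1200], array([255., 360.]))
([321, 357, 25, 29, 563], array([333. , 371.5]))
([403, 357, 10, 29, 154], array([406.9, 371.3]))
([410, 215, 84, 52, 2219], array([457. , 233.9]))
([385, 247, 83, 93, 6331], array([425. , 296.7]))
([483, 296, 27, 20, 392], array([496.4, 305.9]))
(array([ 0.53498094, -0.3639955 , -0.02054983]), [0.027360374897140622, 0.02736037489714069]) [ 0.55315199 -0.35401687  0.025     ]
([0.29, -15.69, -2.14], [0.5004, -0.2482, 0.1783], 1.574)
```

The cap hasn't moved: side view still shows (333,371). Retry with time to close.

Call:
jog_arm(xyz=[[0.1, -15.5, 0], [0.1, -15.5, 0], [0.1, -15.5, 0], [0.1, -15.5, 4], [0.1, -15.5, 8], [0.1, -15.5, 12], [0.1, -15.5, 14], [0.1, -15.5, 14], [0.1, -15.5, 14]], spin=[0, 0, 0, 0, 0, 0, 0, 0, 0], fingers=[8, 8, 8, 8, 8, 8, 8, 8, 8])

```text
clock: 13.08
ee_pos: [0.4984, -0.4068, 0.0355]
tcp_rot: [-0.0, -3.141, 0.0]
force: [0.6, -0.1, 1.1]
grip_width: 0.0797
grasp_force: 0.0
```

```bash
python3 -c "
from h import *
print(go([.498,-.405,.012],np.pi/2))"
```

```text
([0.04, 0.18, 2.35, -0.0], [0.4984, -0.4068, 0.0355], 1.571)
```

Call:
jog_arm(xyz=[[0, 0.1, 2.3], [0, 0.1, 2.3], [0, 0.1, 2.3], [0, 0.1, 2.3], [0, 0.1, 2.3], [0, 0.1, 2.3], [0, 0.1, 2.3], [0, 0.1, 2.3], [0, 0.1, 2.3]], spin=[0, 0, 0, 0, 0, 0, 0, 0, 0], fingers=[8, 3, 3, 3, 3, 3, 3, 3, 3])

```text
clock: 13.83
ee_pos: [0.4985, -0.4053, 0.0119]
tcp_rot: [-0.0, 3.141, -0.0]
force: [-0.3, -0.2, -0.1]
grip_width: 0.0317
grasp_force: 0.0
```

```bash
python3 - <<'E'
from h import *
s,t=shot('side','pics/s4.png'),shot('top','pics/t4.png')
a=cv2.resize(cv2.imread('pics/s4.png')[220:420,220:470],(500,400),interpolation=3)
b=cv2.resize(cv2.imread('pics/t4.png')[150:350,370:520],(300,400),interpolation=3)
cv2.imwrite('pics/crop5.png',np.hstack([a,b]))
print(bot.state()['grip_width'],proj(s,bot.state()['ee_pos']),proj(t,bot.state()['ee_pos']))
E
```

```text
0.03021967524526058 [332.52388782 372.4350875 ] [478.94419329 254.08459804]
```

View pics/crop5.png

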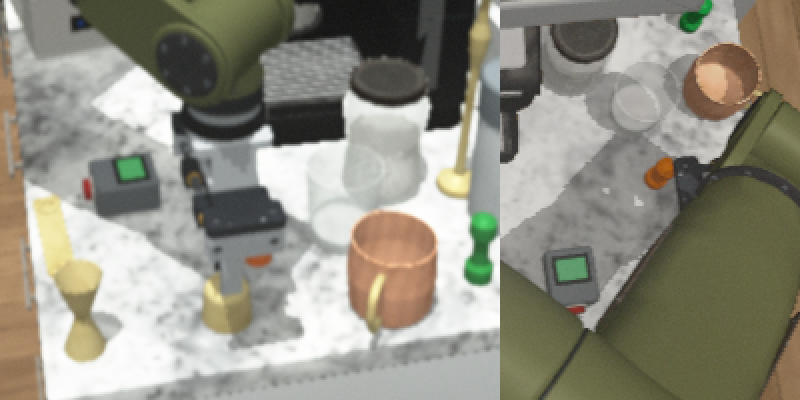

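```bash
python3 - <<'E'
from h import *
a=cv2.resize(cv2.imread('pics/s4.png')[320:400,300:380],(560,560),interpolation=3)
cv2.imwrite('pics/crop6.png',a)
s=shot('side');print(*blobs(s,*GOLD,(300,340,365,410))[0])
e=bot.state()['ee_pos']
for dy in(-.015,-.015-.0125,.015): print(dy,proj(s,e+[0,dy,0]),proj(s,e+[0,dy,.03]))
for z in (0,.041): print([proj(s,[.498+.0245*np.cos(k),-.405+.0245*np.sin(k),z]).round(1).tolist() for k in np.arange(4)*np.pi/2])
E
```

```text
([321, 357, 25, 30, 498], array([332.6, 373.6]))
-0.015 [334.25884733 377.95882831] [334.12086999 366.03960775]
-0.0275 [335.73394075 382.65629084] [335.61546501 370.68080932]
0.015 [330.83690527 367.06158993] [330.6553303  355.27798465]
[[344.7, 374.9], [329.6, 368.2], [319.9, 378.9], [335.2, 386.0]]
[[344.7, 358.9], [329.4, 352.2], [319.4, 362.8], [335.0, 369.8]]
```

View pics/crop6.png

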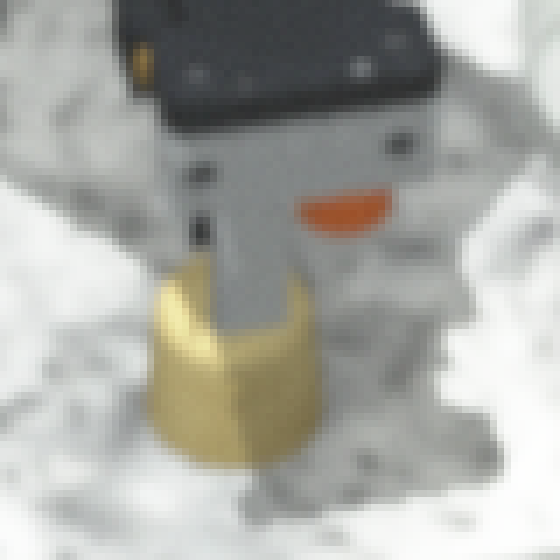

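The fingers render inside the cap at 30 mm with no grip force. I'll close fully to see whether something solid sits in there.

Call:
jog_arm(xyz=[[0, 0, 0], [0, 0, 0], [0, 0, 0], [0, 0, 0], [0, 0, 0], [0, 0, 0], [0, 0, 0]], spin=[0, 0, 0, 0, 0, 0, 0], fingers=[0, 0, 0, 0, 0, 0, 0])

```text
clock: 14.57
ee_pos: [0.4984, -0.4052, 0.0117]
tcp_rot: [-0.0, 3.142, 0.0]
force: [0.7, 0.1, 0.5]
grip_width: 0.0001
grasp_force: 0.0
```

```bash
python3 - <<'E'
from h import *
s=shot('side');print(*blobs(s,*GOLD,(300,340,365,410))[0]);print({k:v for k,v in bot.state().items() if k in('ee_pos','force','torque','grip_width','grasp_force')})
E
```

```text
([321, 358, 25, 29, 556], array([333.1, 372.6]))
{'ee_pos': array([ 0.49841438, -0.40522767,  0.0116847 ]), 'force': array([ 0.56898412, -0.09915705, -0.78215991]), 'torque': array([-0.01627042, -0.00462608,  0.00833534]), 'grasp_force': 0.0, 'grip_width': 0.0001865041067836531}
```

The fingers close fully inside the rendered cap. A gentle sideways nudge will show whether it is solid.

Call:
jog_arm(xyz=[[0, 0.5, 0], [0, 1, 0], [0, 1.5, 0], [0, 2, 0], [0, 2.5, 0], [0, 3, 0], [0, 3.5, 0], [0, 4, 0]], spin=[0, 0, 0, 0, 0, 0, 0, 0], fingers=[0, 0, 0, 0, 0, 0, 0, 0])

```text
clock: 15.28
ee_pos: [0.4984, -0.3647, 0.0117]
tcp_rot: [-0.0, 3.142, -0.0]
force: [-0.4, 0.2, -0.1]
grip_width: 0.0005
grasp_force: 0.0
```

```bash
python3 - <<'E'
from h import *
s=shot('side','pics/s5.png');print(*blobs(s,*GOLD,(300,330,365,410))[0]);print({k:v for k,v in bot.state().items() if k in('ee_pos','force','torque')})
cv2.imwrite('pics/crop7.png',cv2.resize(cv2.imread('pics/s5.png')[320:400,280:400],(600,400),interpolation=3))
E
```

```text
([321, 356, 25, 31, 622], array([333., 371.]))
{'ee_pos': array([ 0.49847887, -0.36392669,  0.0116696 ]), 'force': array([0.73973806, 0.42644666, 0.7372804 ]), 'torque': array([ 0.06328738, -0.02637786, -0.02153675])}
```

View pics/crop7.png

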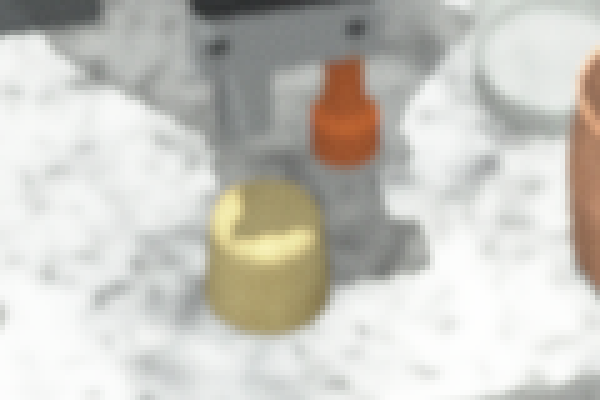

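Call:
jog_arm(xyz=[[0, 0, -5], [0, 0, -9], [0, -4.1, -9], [0, -4.1, -9], [0, -4.1, -9], [0, -4.1, -9]], spin=[0, 0, 0, 0, 0, 0], fingers=[7, 7, 7, 7, 7, 7])

```text
clock: 15.83
ee_pos: [0.4981, -0.4056, 0.1009]
tcp_rot: [-0.0, -3.141, -0.002]
force: [-0.2, 0.3, -0.2]
grip_width: 0.0372
grasp_force: 0.0
```

```bash
python3 - <<'E'
from h import *
np.set_printoptions(precision=4,suppress=True)
print(bot.state()['joint_positions'],go([.498,-.405,.012],0))
s,t=shot('side'),shot('top')
print(*blobs(s,*GOLD,(200,100,640,470),40)[0],'--',*blobs(t,*GOLD,(380,100,520,340),40)[0],sep='\n')
E
```

```text
[-0.7405  0.5693  1.315   0.0001  1.2586 -2.3113] ([-0.0, 0.06, 8.89, 1.571], [0.4981, -0.4056, 0.1009], 1.571)
([200, 100, 81, 69, 3722], array([234.9, 126.5]))
([254, 128, 115, 96, 5368], array([309.6, 171.5]))
([439, 208, 31, 111, 762], array([455.1, 262.6]))
([311, 263, 9, 8, 41], array([314.9, 266.1]))
([237, 319, 36, 82, 1221], array([255. , 359.9]))
([321, 356, 25, 31, 617], array([333.1, 371.2]))
([403, 357, 10, 29, 156], array([406.9, 371.2]))
--
([488, 182, 32, 53, 796], array([509.1, 211.8]))
([400, 234, 120, 106, 8049], array([475.3, 296.4]))
([380, 313, 21, 27, 396], array([388.1, 328.8]))
```

Call:
jog_arm(xyz=[[0, 0, 0], [0, 0, 0], [0, 0, 0], [0, 0, 0], [0, 0, 0], [0, 0, 0], [0, 0, 0], [0, 0, 0], [0, 0, 0], [0, 0, 0]], spin=[1.571, 1.571, 1.571, 1.571, 1.571, 1.571, 1.571, 1.571, 1.571, 1.571], fingers=[8, 8, 8, 8, 8, 8, 8, 8, 8, 8])

```text
clock: 16.77
ee_pos: [0.4985, -0.4052, 0.1011]
tcp_rot: [-1.844, -2.542, -0.0]
force: [0.4, -0.0, -0.7]
grip_width: 0.08
grasp_force: 0.0
```

Call:
jog_arm(xyz=[[0, 0, 0], [0, 0, 0], [0, 0, 0], [0, 0, 0], [0, 0, 3], [0, 0, 6], [0, 0, 8.7], [0, 0, 8.7]], spin=[0.33, 0.33, 0.33, 0.33, 0.33, 0.33, 0.33, 0.33], fingers=[8, 8, 8, 8, 8, 8, 8, 8])

```text
clock: 17.43
ee_pos: [0.4962, -0.4036, 0.0089]
tcp_rot: [-2.221, -2.209, 0.001]
force: [-0.4, 0.8, -0.6]
grip_width: 0.0798
grasp_force: 0.0
```

Call:
jog_arm(xyz=[[0, 0, 0], [0, 0, 0], [0, 0, 0], [0, 0, 0], [0, 0, 0], [0, 0, 0]], spin=[0, 0, 0, 0, 0, 0], fingers=[0, 0, 0, 0, 0, 0])

```text
clock: 17.93
ee_pos: [0.4987, -0.4064, 0.0155]
tcp_rot: [2.23, 2.211, 0.0]
force: [0.1, -0.5, 0.0]
grip_width: 0.0435
grasp_force: 0.0
```

The cap also gives no contact when closing along x. I'll see how it looks now, and check the beige thing at top (160,188).

```bash
python3 - <<'E'
from h import *
s=shot('side','pics/s6.png');c=shot('top')
a=cv2.resize(cv2.imread('pics/s6.png')[320:400,280:400],(480,320),interpolation=3)
b=cv2.resize(cv2.imread('pics/top0.png')[150:230,120:200],(320,320),interpolation=3)
cv2.imwrite('pics/crop8.png',np.hstack([a,b]))
print(onz(c,160,188,.04),bot.state()['grip_width'],bot.state()['grasp_force'])
E
```

```text
[0.74278252 0.38662168 0.04      ] 0.03559794290059011 0.0
```

View pics/crop8.png

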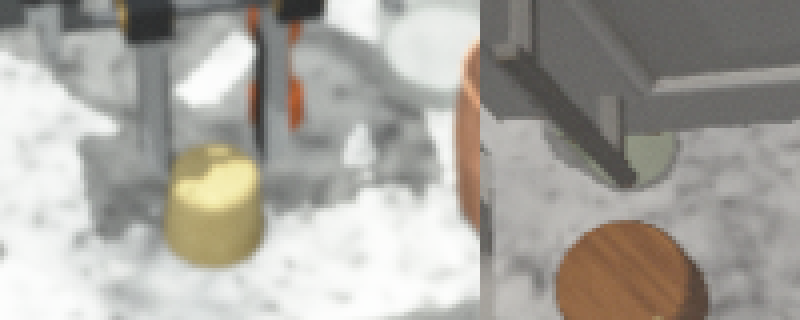

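```bash
python3 - <<'E'
from h import *
np.set_printoptions(precision=1,suppress=True)
s=shot('side');e=bot.state()['ee_pos'];w=bot.state()['grip_width']/2;print(e,w)
d=cv2.absdiff(cv2.imread('pics/s6.png'),cv2.imread('pics/side0.png')).max(2)
for z in(0,.01,.02,.03,.04,.05,.06): print(z,*[proj(s,[e[0]+k,e[1]-.008,e[2]+z]) for k in(-w-.0125,-w,w,w+.0125)])
h=cv2.imread('pics/s6.png')
for r in range(346,392,3): print(r,' '.join('%3d'%(int(h[r,c].mean())) for c in range(306,362,2)))
E
```

```text
[ 0.5 -0.4  0. ] 0.015731776573709354
0 [319.  376.8] [325.5 375.8] [341.6 373.2] [348.  372.2]
0.01 [318.9 372.9] [325.4 371.8] [341.6 369.3] [348.  368.3]
0.02 [318.8 368.9] [325.3 367.9] [341.6 365.3] [348.1 364.3]
0.03 [318.6 364.9] [325.2 363.9] [341.6 361.3] [348.1 360.3]
0.04 [318.5 360.8] [325.1 359.8] [341.6 357.2] [348.1 356.2]
0.05 [318.4 356.7] [325.  355.7] [341.6 353.2] [348.1 352.2]
0.06 [318.3 352.6] [324.9 351.6] [341.6 349. ] [348.1 348. ]
346 155 157 152 150 133 127 134 125 133 167 180 222 210 208 200 185 177 178 124  51 112 141 134 116  96 152 177 175
349 224 175 149 132 123 128 132 126 121 159 165 171 174 174 167 163 159 161 117  52 116 154 157 122  93 138 167 170
352 239 227 165 154 139 145 136 127 112 157 167 168 157 146 137 126 130 141 138  64 114 157 163 138 130 146 155 156
355 169 163 159 158 141 147 139 133 123 159 160 159 158 150 142 134 130 136 141  75 114 156 159 152 139 127 124 125
358 153 154 160 162 156 153 147 133 107 131 137 131 135 160 170 164 137 138 138 115 116 156 158 163 158 152 157 159
361 151 157 159 155 153 153 152 135 103 135 138 139 140 15
[... 517 characters left out ...]
 235
376 129 131 135 160 187 165 139 121 136 147 151 149 149 145 145 142 141 138 130 117 153 210 221 228 228 226 231 242
379 150 152 167 193 198 175 155 145 138 144 151 153 148 147 146 143 138 133 120 114 188 227 236 238 240 243 240 241
382 208 207 201 198 191 174 165 181 165 146 147 146 145 145 147 143 133 128 124 175 231 239 245 247 248 245 243 239
385 217 227 216 209 197 190 197 211 216 204 181 153 149 144 142 143 149 173 201 231 238 242 236 218 238 241 243 245
388 225 229 229 220 207 213 223 227 226 222 223 228 220 212 215 222 220 224 234 240 240 242 240 236 242 241 242 247
391 206 191 187 197 204 215 226 231 234 232 230 226 219 222 231 236 231 219 228 233 239 235 229 235 242 245 245 246
```

Comparing pixels: the visible fingertips end about 30 mm higher than the reported TCP (row ~363, against 377 predicted). So the fingers closed just above the 41 mm cap. That also explains why both stoppers were held only by their knobs. The cap is solid and the tips stop short, so I open and go lower in small steps while watching the force.

Call:
jog_arm(xyz=[[0, 0, 0], [0, 0, 0], [0, 0, 0], [0, 0, 0], [0, 0, 0], [0, 0, 0], [0, 0, 0], [0, 0, 0], [0, 0, 0.7], [0, 0, 1.2]], spin=[0, 0, 0, 0, 0, 0, 0, 0, 0, 0], fingers=[8, 8, 8, 8, 8, 8, 8, 8, 8, 8])

```text
clock: 18.92
ee_pos: [0.4983, -0.4062, 0.0021]
tcp_rot: [-2.231, -2.211, 0.0]
force: [-0.2, -0.9, -0.3]
grip_width: 0.08
grasp_force: 0.0
```

```bash
python3 - <<'E'
from h import *
np.set_printoptions(precision=4,suppress=True)
s=shot('side','pics/s7.png');e=bot.state()['ee_pos'];w=bot.state()['grip_width']/2;print(e,w,bot.state()['force'])
for z in(0,.01,.02,.03,.04): print(z,*[proj(s,[e[0]+k,e[1]-.008,e[2]+z]).round(0) for k in(-w-.0125,-w,w,w+.0125)])
cv2.imwrite('pics/crop9.png',cv2.resize(cv2.imread('pics/s7.png')[310:400,285:385],(600,540),interpolation=0))
E
```

```text
[ 0.4978 -0.4057  0.0007] 0.04001855734604103 [ 0.0837  0.9201 -0.6391]
0 [306. 384.] [313. 383.] [354. 377.] [360. 376.]
0.01 [306. 380.] [313. 379.] [354. 373.] [360. 372.]
0.02 [306. 376.] [312. 375.] [354. 369.] [360. 368.]
0.03 [306. 372.] [312. 371.] [354. 365.] [360. 364.]
0.04 [306. 368.] [312. 367.] [354. 361.] [360. 360.]
```

View pics/crop9.png

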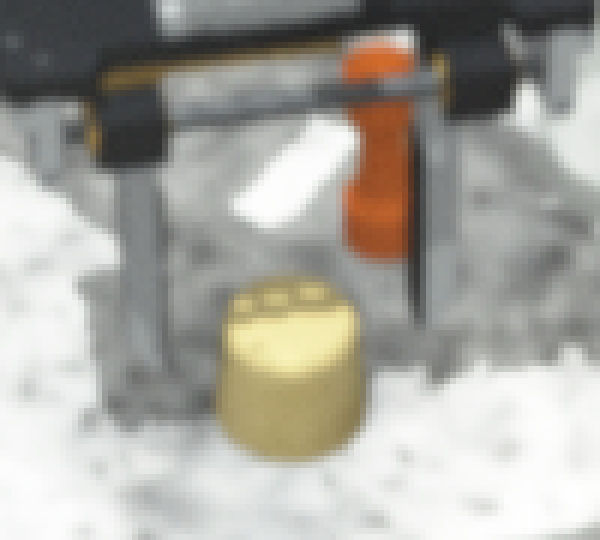

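The tips are at about (309,372) and (357,364), which confirms they sit roughly 30 mm above the reported TCP, with x and y right. I'll treat actual tip z as reported z + 0.03.

Call:
jog_arm(xyz=[[0, 0, 0.8], [0, 0, 1.6], [0, 0, 1.6], [0, 0, 1.6], [0, 0, 1.6], [0, 0, 1.6], [0, 0, 1.6], [0, 0, 1.6], [0, 0, 1.6], [0, 0, 1.6]], spin=[0, 0, 0, 0, 0, 0, 0, 0, 0, 0], fingers=[8, 8, 3, 3, 3, 3, 3, 3, 3, 3])

```text
clock: 19.8
ee_pos: [0.4986, -0.4064, -0.013]
tcp_rot: [2.231, 2.211, 0.0]
force: [0.5, 0.1, 3.4]
grip_width: 0.0484
grasp_force: 20.0
```

```bash
python3 -c "
from h import *
print(go([.42,.2,.20],np.pi/2),bot.state()['force'])"
```

```text
([60.55, -8.39, -21.32, 1.562], [0.4986, -0.4064, -0.013], -0.009) [0.45046181 0.12696218 3.38806532]
```

Call:
jog_arm(xyz=[[0, 0, -4], [0, 0, -8], [0, 0, -12], [4, -1, -16], [64, -7.8, -17], [64, -7.8, -17], [64, -7.8, -17], [64, -7.8, -17], [64, -7.8, -17], [64, -7.8, -17]], spin=[0, 0, 0, 0, 0, 0, 0, 0, 0, 0], fingers=[3, 3, 3, 3, 3, 3, 3, 3, 3, 3])

```text
clock: 20.63
ee_pos: [0.4641, -0.1269, 0.1443]
tcp_rot: [2.232, 2.211, 0.0]
force: [1.1, 0.1, -0.2]
grip_width: 0.0484
grasp_force: 20.0
```

```bash
python3 -c "
from h import *
print(go([.42,.24,.16],0),bot.state()['grip_width'])"
```

```text
([36.65, -4.76, -1.57, -0.009], [0.4641, -0.1269, 0.1443], -0.009) 0.048428234636366946
```

Call:
jog_arm(xyz=[[36.3, -4.7, -1], [36.3, -4.7, -1], [36.3, -4.7, -1], [36.3, -4.7, -1], [36.3, -4.7, -1], [36.3, -4.7, -1], [36.3, -4.7, -1], [36.3, -4.7, -1], [36.3, -4.7, -1], [36.3, -4.7, -1]], spin=[0, 0, 0, 0, 0, 0, 0, 0, 0, 0], fingers=[3, 3, 3, 3, 3, 3, 3, 3, 3, 3])

```text
clock: 21.47
ee_pos: [0.4201, 0.2391, 0.1543]
tcp_rot: [-2.226, -2.216, -0.001]
force: [0.0, -1.1, -0.7]
grip_width: 0.0484
grasp_force: 20.0
```

```bash
python3 -c "
from h import *
print(go([.42,.238,.0],0),bot.state()['grip_width'])"
```

```text
([-0.13, -0.01, 15.43, -0.005], [0.4201, 0.2391, 0.1543], -0.005) 0.0484338036854924
```

Call:
jog_arm(xyz=[[0, 0, 3], [0, 0, 6], [0, 0, 9], [0, 0, 12], [0, 0, 14], [0, 0, 15.3], [0, 0, 15.3], [0, 0, 15.3], [0, 0, 15.3], [0, 0, 15.3]], spin=[0, 0, 0, 0, 0, 0, 0, 0, 0, 0], fingers=[3, 3, 3, 3, 3, 3, 3, 6, 6, 6])

```text
clock: 22.3
ee_pos: [0.4219, 0.2349, 0.0024]
tcp_rot: [2.231, 2.211, 0.003]
force: [-0.3, 1.7, 0.4]
grip_width: 0.0595
grasp_force: 0.0
```

Call:
jog_arm(xyz=[[0, 0, -4], [0, 0, -8], [0, 0, -12], [0, 0, -16], [0, 0, -20], [0, 0, -24], [0, 0, -28], [0, 0, -32], [0, 0, -34], [0, 0, -34]], spin=[0, 0, 0, 0, 0, 0, 0, 0, 0, 0], fingers=[6, 6, 6, 6, 0, 0, 0, 0, 0, 0])

```text
clock: 23.13
ee_pos: [0.4218, 0.235, 0.347]
tcp_rot: [2.229, 2.209, 0.013]
force: [0.2, 0.2, 0.6]
grip_width: 0.0234
grasp_force: 0.0
```

```bash
python3 - <<'E'
from h import *
t=shot('top','pics/t8.png');s=shot('side','pics/s8.png')
a=cv2.resize(cv2.imread('pics/t8.png')[220:360,140:300],(400,350),interpolation=3)
b=cv2.resize(cv2.imread('pics/s8.png')[90:250,180:340],(400,350),interpolation=3)
cv2.imwrite('pics/crop10.png',np.hstack([a,b]))
E
```

```text
(no output)
```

View pics/crop10.png

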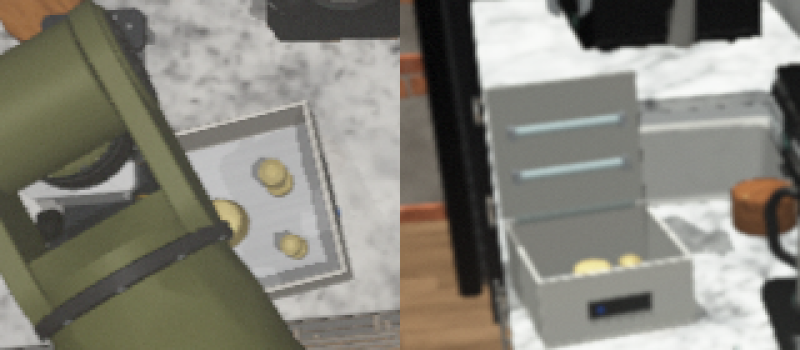

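All three gold parts are in the box: stoppers at crop (273,175) and (292,245), cap at (228,222). The lid is upright at about 1.6 rad, with the knob on its outer side. Next I go over the lid to its outer side, 45 mm off the knob's centre line, to push it.

Call:
jog_arm(xyz=[[4, -2, 0], [8, -4, 0], [12.2, -6.6, 0], [12.2, -6.6, 0], [12.2, -6.6, 0], [12.2, -6.6, 4], [12.2, -6.6, 8], [12.2, -6.6, 12], [12.2, -6.6, 13.5], [12.2, -6.6, 13.5]], spin=[-0.17, -0.17, -0.17, -0.17, -0.17, -0.17, -0.17, -0.17, -0.17, -0.17], fingers=[0, 0, 0, 0, 0, 0, 0, 0, 0, 0])

```text
clock: 24.07
ee_pos: [0.3552, 0.355, 0.2018]
tcp_rot: [-2.036, -2.391, 0.012]
force: [-1.1, -0.8, 0.3]
grip_width: 0.0004
grasp_force: 0.0
```

```bash
cat >> h.py <<'E'
H=np.array([.411,.300,.095]);UI=np.array([.16,-.987,0]);AL=np.array([.987,.16,0])
def lidpt(th,r=.14,off=-.045):
    "reported TCP so that the closed tip rests on the outer side at radius r"
    n=UI*np.sin(th)*-1+np.array([0,0,np.cos(th)])   # outward normal of outer side
    tip=H+AL*off+r*(UI*np.cos(th)+np.array([0,0,np.sin(th)]))+.008*n
    tip=tip-UI*.008   # half finger behind
    return tip-[0,0,.03]
E
python3 - <<'E'
from h import *
print(go(lidpt(1.6),.16),bot.state()['force'])
for th in(1.6,1.3,1.,.7,.4,.2,.05): print(th,lidpt(th).round(3),go(lidpt(th))[0])
E
```

```text
([-4.32, 0.13, -0.27, 0.0], [0.3552, 0.355, 0.2018], 0.16) [-1.0899115  -0.76795893  0.30868714]
1.6 [0.363 0.313 0.205] [-4.32, 0.13, -0.27]
1.3 [0.37  0.271 0.202] [-8.5, 0.13, 0.01]
1.0 [0.376 0.233 0.187] [-12.41, 0.14, 1.52]
0.7 [0.382 0.2   0.161] [-15.7, 0.16, 4.12]
0.4 [0.385 0.176 0.127] [-18.08, 0.19, 7.57]
0.2 [0.387 0.167 0.101] [-19.04, 0.2, 10.19]
0.05 [0.388 0.163 0.08 ] [-19.42, 0.22, 12.26]
```

Call:
jog_arm(xyz=[[-1, 0, 0], [-2, 0, 0], [-3, 0, 0], [-3.7, 0, 0], [-4.3, 0, 0], [-5, 0, 0], [-5.6, 0, 0], [-6.3, 0, 0], [-7, 0, 0], [-7.6, 0, 0]], spin=[0, 0, 0, 0, 0, 0, 0, 0, 0, 0], fingers=[0, 0, 0, 0, 0, 0, 0, 0, 0, 0])

```text
clock: 24.9
ee_pos: [0.3685, 0.2816, 0.2061]
tcp_rot: [-2.035, -2.393, 0.0]
force: [0.5, 1.9, -1.3]
grip_width: 0.0006
grasp_force: 0.9
```

```bash
python3 - <<'E'
from h import *
print(bot.state()['force'],bot.state()['torque'])
for th in(1.2,1.,.7,.4): print(th,go(lidpt(th)))
s=shot('side','pics/s9.png')
E
```

```text
[ 0.51654739  1.9438301  -1.26272351] [0.32536779 0.05471625 0.03146497]
1.2 ([-2.39, -0.01, 0.77], [0.3685, 0.2816, 0.2061], 0.161)
1.0 ([-4.96, -0.01, 1.89], [0.3685, 0.2816, 0.2061], 0.161)
0.7 ([-8.26, -0.01, 4.48], [0.3685, 0.2816, 0.2061], 0.161)
0.4 ([-10.65, -0.01, 7.92], [0.3685, 0.2816, 0.2061], 0.161)
```

Contact: 2 N. Continue along the arc.

Call:
jog_arm(xyz=[[-0.6, 0, 0.2], [-1.2, 0, 0.4], [-1.8, 0, 0.6], [-2.4, 0, 0.8], [-3.0, 0, 1.0], [-3.7, 0, 1.3], [-4.3, 0, 1.6], [-5.0, 0, 1.9], [-5.6, 0, 2.3], [-6.2, 0, 2.8]], spin=[0, 0, 0, 0, 0, 0, 0, 0, 0, 0], fingers=[0, 0, 0, 0, 0, 0, 0, 0, 0, 0])

```text
clock: 25.78
ee_pos: [0.3786, 0.2204, 0.1779]
tcp_rot: [2.036, 2.393, 0.0]
force: [0.1, 0.3, 1.4]
grip_width: 0.0002
grasp_force: 0.7
```

```bash
python3 - <<'E'
from h import *
print(bot.state()['force'],bot.state()['torque'])
for th in(.9,.7,.5,.3,.15,0): print(th,go(lidpt(th)))
E
```

```text
[0.06920785 0.27233497 1.37615159] [ 0.00754586  0.02008011 -0.04165858]
0.9 ([0.06, -0.03, -0.17], [0.3786, 0.2204, 0.1779], 0.161)
0.7 ([-2.05, -0.03, 1.66], [0.3786, 0.2204, 0.1779], 0.161)
0.5 ([-3.76, -0.03, 3.88], [0.3786, 0.2204, 0.1779], 0.161)
0.3 ([-5.0, -0.03, 6.39], [0.3786, 0.2204, 0.1779], 0.161)
0.15 ([-5.58, -0.03, 8.41], [0.3786, 0.2204, 0.1779], 0.161)
0 ([-5.86, -0.03, 10.49], [0.3786, 0.2204, 0.1779], 0.161)
```

Call:
jog_arm(xyz=[[-0.8, 0, 0.6], [-1.5, 0, 1.2], [-2.1, 0, 1.8], [-2.7, 0, 2.5], [-3.2, 0, 3.1], [-3.7, 0, 3.8], [-4.1, 0, 4.4], [-4.5, 0, 5.1], [-4.8, 0, 5.8], [-5.0, 0, 6.4]], spin=[0, 0, 0, 0, 0, 0, 0, 0, 0, 0], fingers=[0, 0, 0, 0, 0, 0, 0, 0, 0, 0])

```text
clock: 26.62
ee_pos: [0.3864, 0.1713, 0.1134]
tcp_rot: [2.036, 2.393, -0.001]
force: [-1.0, -0.5, 0.8]
grip_width: 0.0007
grasp_force: 0.4
```

```bash
python3 - <<'E'
from h import *
print(bot.state()['force'],bot.state()['torque'])
for th in(.3,.15,0): print(th,go(lidpt(th)))
s=shot('side','pics/s10.png')
E
```

```text
[-1.00169455 -0.46305339  0.77485042] [-0.1840693   0.04981966  0.04071106]
0.3 ([-0.02, -0.01, -0.06], [0.3864, 0.1713, 0.1134], 0.161)
0.15 ([-0.61, -0.01, 1.96], [0.3864, 0.1713, 0.1134], 0.161)
0 ([-0.88, -0.01, 4.04], [0.3864, 0.1713, 0.1134], 0.161)
```

Call:
jog_arm(xyz=[[-0.2, 0, 0.6], [-0.4, 0, 1.1], [-0.5, 0, 1.6], [-0.6, 0, 2.1], [-0.7, 0, 2.5], [-0.7, 0, 2.9], [-0.8, 0, 3.2], [-0.8, 0, 3.4]], spin=[0, 0, 0, 0, 0, 0, 0, 0], fingers=[0, 0, 0, 0, 0, 0, 0, 0])

```text
clock: 27.33
ee_pos: [0.3876, 0.1637, 0.0798]
tcp_rot: [-2.035, -2.393, 0.0]
force: [0.1, -0.8, -0.1]
grip_width: 0.0004
grasp_force: 0.3
```

Call:
jog_arm(xyz=[[0, 0, 0.3], [0, 0, 0.6], [0, 0, 0.9], [0, 0, 1.1]], spin=[0, 0, 0, 0], fingers=[0, 0, 0, 0])

```text
clock: 27.67
ee_pos: [0.3883, 0.164, 0.0725]
tcp_rot: [2.035, 2.392, 0.001]
force: [-32.2, -13.2, 87.3]
grip_width: 0.0004
grasp_force: 43.7
```

```bash
python3 - <<'E'
from h import *
print(bot.state()['force'],bot.state()['ee_pos'])
s=shot('side','pics/s11.png')
cv2.imwrite('pics/crop11.png',np.hstack([cv2.resize(cv2.imread(f'pics/{f}.png')[100:240,200:320],(400,466),interpolation=3) for f in('s10','s11')]))
E
```

```text
[-32.22332374 -13.23059008  87.33989239] [0.38829832 0.16397088 0.07250803]
```

Firm stop: the lid is on the rim. Backing off.

Call:
jog_arm(xyz=[[0, 0, -1], [0, 0, -3], [0, 0, -7], [0, 0, -11], [0, 0, -14]], spin=[0, 0, 0, 0, 0], fingers=[0, 0, 0, 0, 0])

```text
clock: 28.13
ee_pos: [0.3879, 0.1639, 0.2121]
tcp_rot: [2.035, 2.392, 0.003]
force: [-0.2, 0.5, -0.3]
grip_width: 0.0011
grasp_force: 0.0
```

Call:
jog_arm(xyz=[[-4, 0, 0], [-8, 0, 0], [-12, 0, 0], [-16, 0, 0], [-20, 0, 0], [-24, 0, 0], [-28, 0, 0], [-32, 0, 0]], spin=[-0.1, -0.2, -0.3, -0.42, -0.54, -0.66, -0.78, -0.9], fingers=[9, 9, 9, 9, 9, 9, 9, 9])

```text
clock: 28.8
ee_pos: [0.4337, -0.1186, 0.2092]
tcp_rot: [0.922, 3.003, 0.0]
force: [0.7, 0.5, 0.2]
grip_width: 0.0505
grasp_force: 0.0
```

```bash
python3 - <<'E'
from h import *
np.set_printoptions(precision=4,suppress=True)
s=shot('side','pics/s12.png');t=shot('top','pics/t12.png')
a=cv2.resize(cv2.imread('pics/s12.png')[100:320,190:360],(340,440),interpolation=3)
b=cv2.resize(cv2.imread('pics/t12.png')[200:340,160:440],(460,230),interpolation=3)
W=np.zeros((440,800,3),np.uint8);W[:,:340]=a;W[:230,340:]=b
# timer: body grey mask zoom
W[230:440,340:600]=cv2.resize(cv2.imread('pics/top0.png')[262:314,380:445],(260,210),interpolation=3)
W[230:440,600:800]=cv2.resize(cv2.imread('pics/side0.png')[288:332,255:305],(200,210),interpolation=3)
cv2.imwrite('pics/crop12.png',W)
print(bot.state()['ee_pos'],bot.state()['force'],blobs(s,(45,80,60),(85,255,255),(270,285,310,320))[0],blobs(t,(45,80,60),(85,255,255),(385,265,425,310))[0])
E
```

```text
[ 0.4339 -0.1206  0.2087] [-0.25    1.2469  0.1112] [([278, 299, 15, 11, 133], array([285., 304.]))] []
```

View pics/crop12.png

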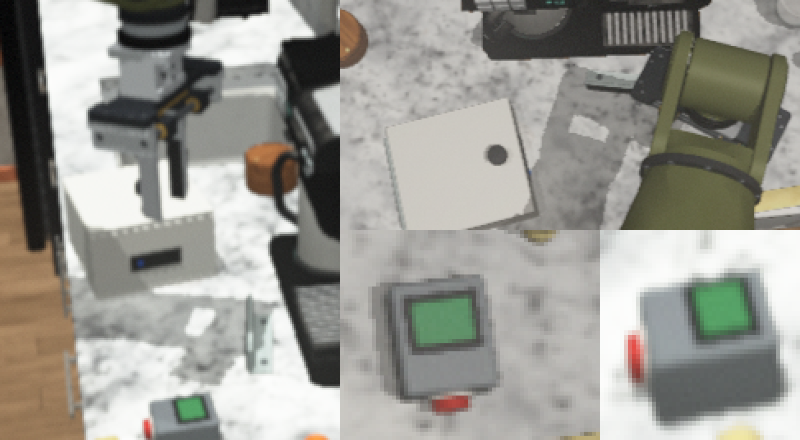

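The lid is flat shut with its knob at crop (497,155). The timer hasn't moved, and its red key faces the robot. Now the timer's pose from its top corners.

```bash
python3 - <<'E'
from h import *
np.set_printoptions(precision=4,suppress=True)
t,s=shot('top'),shot('side')
q=[onz(t,u,v,.038) for u,v in((392,275.6),(416.25,272.6),(419.25,300.4),(396.25,303.6))]
print(*q,sum(q)/4)
print('sizes',*[np.linalg.norm(q[i]-q[(i+1)%4]) for i in range(4)])
f=(q[0]+q[1]-q[2]-q[3]);l=(q[0]+q[3]-q[1]-q[2]);print('yaw',np.arctan2(f[1],f[0]),np.arctan2(-l[0],l[1]))
# side corners, scale 4 / 4.77 offset (255,288)
p=[(255+(u-600)/4,288+(v-230)/4.77) for u,v in((640,290),(745,275),(780,348),(655,372))]
r=[onz(s,u,v,.038) for u,v in p];print('side',*r,sum(r)/4)
print(go([.43,-.2,.15]))
# stop right end from side
print(onz(s,314.8,275,.036),onz(s,314.8,248,.036))
E
```

```text
[ 0.461  -0.1753  0.038 ] [ 0.4626 -0.236   0.038 ] [ 0.3934 -0.2343  0.038 ] [ 0.3911 -0.1773  0.038 ] [ 0.427  -0.2057  0.038 ]
sizes 0.06069029947428449 0.06920188418982365 0.057108063125408996 0.06989683896733352
yaw 0.0020529200743557474 0.03342793541454209
side [ 0.3961 -0.1831  0.038 ] [ 0.4543 -0.1846  0.038 ] [ 0.464 -0.243  0.038] [ 0.3968 -0.2451  0.038 ] [ 0.4278 -0.2139  0.038 ]
([-4.41, -7.01, 5.88], [0.4336, -0.1173, 0.2089], 0.966)
[ 0.5227 -0.1068  0.036 ] [0.5461 0.0133 0.036 ]
```

```bash
python3 -c "
from h import *
print(go([.427,-.207,.08],1.57+.02),bot.state()['joint_positions'])"
```

```text
([-4.57, -7.76, 12.88, -0.624], [0.4336, -0.1173, 0.2089], 0.966) [-3.45836476e-01  4.58939839e-02  1.73997129e+00  2.22402479e-04
  1.35650692e+00 -1.31170586e+00]
```

Call:
jog_arm(xyz=[[-2, -4, 2], [-4.6, -7.8, 4], [-4.6, -7.8, 6], [-4.6, -7.8, 8], [-4.6, -7.8, 10], [-4.6, -7.8, 11], [-4.6, -7.8, 12.5], [-4.6, -7.8, 12.5], [-4.6, -7.8, 12.5], [-4.6, -7.8, 12.5]], spin=[-0.12, -0.24, -0.36, -0.48, -0.6, -0.624, -0.624, -0.624, -0.624, -0.624], fingers=[9, 9, 9, 9, 9, 9, 9, 9, 9, 9])

```text
clock: 29.83
ee_pos: [0.4281, -0.2068, 0.0852]
tcp_rot: [-0.035, 3.14, -0.001]
force: [-0.4, -0.3, 0.3]
grip_width: 0.0901
grasp_force: 0.0
```

```bash
python3 - <<'E'
from h import *
print(go([.427,-.207,-.015],1.59))
s=shot('side');print(blobs(s,(45,80,60),(85,255,255),(270,285,310,320))[0])
E
```

```text
([0.12, -0.02, 10.02, 0.003], [0.4281, -0.2068, 0.0852], 1.593)
[([278, 298, 15, 12, 139], array([285. , 303.8]))]
```

Call:
jog_arm(xyz=[[0, 0, 3], [0, 0, 6], [0, 0, 9], [0, 0, 9.8], [0, 0, 9.8], [0, 0, 9.8], [0, 0, 9.8], [0, 0, 9.8], [0, 0, 9.8], [0, 0, 9.8]], spin=[0, 0, 0, 0, 0, 0, 0, 0, 0, 0], fingers=[9, 9, 9, 9, 4, 4, 4, 4, 4, 4], squeeze=15)

```text
clock: 30.72
ee_pos: [0.4283, -0.2077, -0.0125]
tcp_rot: [-0.036, 3.14, -0.002]
force: [-1.6, 0.8, 8.6]
grip_width: 0.0603
grasp_force: 15.0
```

Call:
jog_arm(xyz=[[0, 0, -1], [0, 0, -2], [0, 0, -2], [0, 0, -2]], spin=[0, 0, 0, 0], fingers=[4, 4, 4, 4])

```text
clock: 31.05
ee_pos: [0.428, -0.2075, 0.0071]
tcp_rot: [-0.036, 3.14, -0.001]
force: [-0.5, 0.3, -1.7]
grip_width: 0.0603
grasp_force: 15.0
```

```bash
python3 -c "
from h import *
print(go([.462,-.024,.008],1.364),bot.state()['force'])"
```

```text
([-3.82, 18.27, -0.1, 0.229], [0.428, -0.2075, 0.0071], 1.593) [-0.50403644  0.34755408 -1.69267255]
```

Call:
jog_arm(xyz=[[-0.8, 3, 0], [-1.4, 6, 0], [-2, 9, 0], [-2.6, 12, 0], [-3.2, 15, 0], [-3.8, 18.3, 0], [-3.8, 18.3, 0], [-3.8, 18.3, 0]], spin=[0, 0.06, 0.1, 0.15, 0.19, 0.229, 0.229, 0.229], fingers=[4, 4, 4, 4, 4, 4, 4, 4])

```text
clock: 31.72
ee_pos: [0.4613, -0.0223, 0.0061]
tcp_rot: [-0.319, -3.125, 0.0]
force: [0.3, 1.0, -1.9]
grip_width: 0.0598
grasp_force: 15.0
```

```bash
python3 - <<'E'
from h import *
print(go([.496,-.031,-.012],1.364),bot.state()['force'])
s=shot('side','pics/s13.png');b=blobs(s,(45,80,60),(85,255,255),(270,235,350,320))[0];print(b)
for x in b: print(onz(s,*x[1],.058))
E
```

```text
([-3.57, -0.15, 1.8, 0.004], [0.4613, -0.0223, 0.0061], 1.368) [ 0.31548781  1.04691327 -1.92943545]
[([287, 248, 7, 8, 51], array([289.8, 251.4]))]
[ 0.47701087 -0.02379988  0.058     ]
```

Call:
jog_arm(xyz=[[0, 0, 0.6], [0, 0, 1.2], [0, 0, 1.7], [-0.7, 0, 1.7], [-1.4, 0, 1.7], [-2.0, 0, 1.7], [-2.4, 0, 1.7], [-2.8, 0, 1.7], [-2.8, 0, 1.7]], spin=[0, 0, 0, 0, 0, 0, 0, 0, 0], fingers=[4, 4, 4, 4, 4, 4, 4, 4, 4])

```text
clock: 32.52
ee_pos: [0.4896, -0.0294, -0.0107]
tcp_rot: [0.324, 3.124, -0.0]
force: [-0.1, -0.8, -1.8]
grip_width: 0.0598
grasp_force: 15.0
```

Call:
jog_arm(xyz=[[-0.2, 0, 0], [-0.4, 0, 0], [-0.5, 0, 0], [-0.5, 0, 0]], spin=[0, 0, 0, 0], fingers=[4, 4, 4, 4])

```text
clock: 32.85
ee_pos: [0.4939, -0.0302, -0.0107]
tcp_rot: [0.323, 3.125, -0.0]
force: [0.2, -0.1, -2.0]
grip_width: 0.0603
grasp_force: 15.0
```

Call:
jog_arm(xyz=[[-0.1, 0, 0.1], [-0.2, 0, 0.15], [-0.3, 0, 0.15], [-0.3, 0, 0.15]], spin=[0, 0, 0, 0], fingers=[4, 4, 4, 4])

```text
clock: 33.18
ee_pos: [0.4968, -0.0309, -0.0122]
tcp_rot: [0.323, 3.125, -0.0]
force: [0.4, -0.2, -2.1]
grip_width: 0.0598
grasp_force: 15.0
```

Call:
jog_arm(xyz=[[-0.1, 0, 0], [-0.2, 0, 0], [-0.2, 0, 0]], spin=[0, 0, 0], fingers=[4, 4, 4])

```text
clock: 33.43
ee_pos: [0.4971, -0.0311, -0.0126]
tcp_rot: [-0.323, -3.121, -0.0]
force: [-9.4, 1.4, 4.9]
grip_width: 0.0597
grasp_force: 15.0
```

Timer is seated against the stop (9 N contact). Release, rise, back off and close the fingers.

Call:
jog_arm(xyz=[[0.05, 0, 0], [0.1, 0, 0], [0.1, 0, 0], [0.1, 0, 0], [0.1, 0, 0], [0.1, 0, 0], [0.1, 0, -2], [0.1, 0, -5], [0.1, 0, -8], [0.1, 0, -8]], spin=[0, 0, 0, 0, 0, 0, 0, 0, 0, 0], fingers=[4, 8, 8, 8, 8, 8, 8, 8, 8, 8])

```text
clock: 34.27
ee_pos: [0.5003, -0.0314, 0.0729]
tcp_rot: [0.323, 3.117, -0.0]
force: [0.5, 0.4, 0.5]
grip_width: 0.0799
grasp_force: 0.0
```

Call:
jog_arm(xyz=[[2.5, 0, 0], [5, 0, 0], [7.7, 0, 0], [7.7, 0, 0], [7.7, 0, 0], [7.7, 0, 0], [7.7, 0, 0], [7.7, 0, 0], [7.7, 0, 3], [7.7, 0, 6]], spin=[0, 0, 0, 0, 0, 0, 0, 0, 0, 0], fingers=[0, 0, 0, 0, 0, 0, 0, 0, 0, 0])

```text
clock: 35.1
ee_pos: [0.4238, -0.0155, 0.0078]
tcp_rot: [0.323, 3.121, -0.0]
force: [0.3, -0.5, -1.5]
grip_width: 0.0169
grasp_force: 0.0
```

```bash
python3 - <<'E'
from h import *
print(go([.444,-.0205,-.021],1.364),bot.state()['force'],bot.state()['grip_width'])
s=shot('side','pics/s14.png');b=blobs(s,(45,80,60),(85,255,255),(270,235,350,320))[0];print(b)
for x in b: print(onz(s,*x[1],.038))
h=cv2.cvtColor(s['color'],cv2.COLOR_RGB2HSV);m=(cv2.inRange(h,(0,120,60),(6,255,255))|cv2.inRange(h,(172,120,60),(180,255,255)));m[:240]=0;m[300:]=0;m[:,:250]=0;m[:,330:]=0
y,x=np.nonzero(m);print('red',len(x),x.mean() if len(x) else 0,y.mean() if len(x) else 0, onz(s,x.mean(),y.mean(),.02) if len(x) else 0, proj(s,[.452,-.0217,.02]))
cv2.imwrite('pics/crop14.png',cv2.resize(cv2.imread('pics/s14.png')[200:300,250:350],(600,600),interpolation=3))
E
```

```text
([-2.07, -0.08, 2.89, 0.0], [0.4238, -0.0155, 0.0078], 1.364) [ 0.26635421 -0.47640797 -1.46400112] 0.016869562263189485
[([297, 255, 12, 8, 91], array([302.2, 258.4]))]
[ 0.50584018 -0.03108587  0.038     ]
red 12 282.5 264.5 [ 0.45750599 -0.01948428  0.02      ] [280.42809767 265.25321387]
```

View pics/crop14.png

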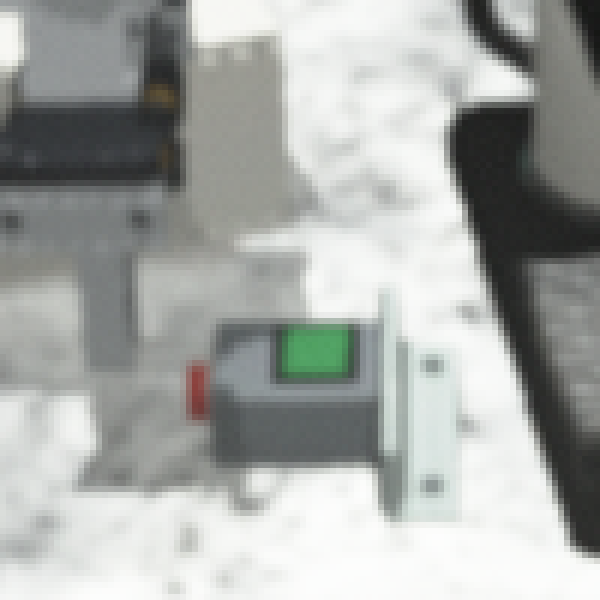

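The timer sits flat against the stop at crop (300,395), with the key out at (198,390) and the finger beside it. Lower, then press gently.

Call:
jog_arm(xyz=[[0, 0, 0], [0, 0, 1], [0, 0, 2], [0, 0, 2.6], [-0.5, -0.1, 2.6], [-1, -0.1, 2.6], [-1.4, -0.1, 2.6], [-1.4, -0.1, 2.6]], spin=[0, 0, 0, 0, 0, 0, 0, 0], fingers=[0, 0, 0, 0, 0, 0, 0, 0])

```text
clock: 35.82
ee_pos: [0.4372, -0.0194, -0.0174]
tcp_rot: [0.324, 3.123, -0.0]
force: [-0.0, -0.4, 0.6]
grip_width: 0.0003
grasp_force: 0.0
```

Call:
jog_arm(xyz=[[-0.2, 0, 0], [-0.4, 0, 0], [-0.6, 0, 0], [-0.6, 0, 0]], spin=[0, 0, 0, 0], fingers=[0, 0, 0, 0])

```text
clock: 36.15
ee_pos: [0.442, -0.0204, -0.0181]
tcp_rot: [0.324, 3.125, -0.0]
force: [0.1, -0.1, 1.0]
grip_width: 0.0002
grasp_force: 0.0
```

Call:
jog_arm(xyz=[[-0.1, 0, 0], [-0.2, 0, 0], [-0.3, 0, 0], [-0.3, 0, 0]], spin=[0, 0, 0, 0], fingers=[0, 0, 0, 0])

```text
clock: 36.48
ee_pos: [0.4445, -0.0209, -0.0183]
tcp_rot: [-0.324, -3.124, -0.0]
force: [-1.6, 0.4, 1.7]
grip_width: 0.0001
grasp_force: 0.9
```

Call:
jog_arm(xyz=[[-0.1, 0, 0], [-0.2, 0, 0], [-0.2, 0, 0]], spin=[0, 0, 0], fingers=[0, 0, 0])

```text
clock: 36.73
ee_pos: [0.4464, -0.0214, -0.0183]
tcp_rot: [-0.323, -3.124, -0.0]
force: [-0.8, 0.4, 1.2]
grip_width: 0.0003
grasp_force: 1.4
```

Call:
jog_arm(xyz=[[-0.1, 0, 0], [-0.2, 0, 0], [-0.2, 0, 0]], spin=[0, 0, 0], fingers=[0, 0, 0])

```text
clock: 36.98
ee_pos: [0.4484, -0.0218, -0.0183]
tcp_rot: [-0.323, -3.124, 0.0]
force: [-3.5, 1.4, 1.7]
grip_width: 0.0004
grasp_force: 2.0
```

Call:
jog_arm(xyz=[[-0.1, 0, 0], [-0.2, 0, 0], [-0.2, 0, 0]], spin=[0, 0, 0], fingers=[0, 0, 0])

```text
clock: 37.23
ee_pos: [0.4487, -0.0219, -0.0185]
tcp_rot: [-0.323, -3.121, -0.0]
force: [-14.3, 2.8, 10.1]
grip_width: 0.0004
grasp_force: 7.4
```

The key has bottomed out at 14 N. Hold for about 1.6 s, then let go slowly.

Call:
jog_arm(xyz=[[0, 0, 0], [0, 0, 0], [0, 0, 0], [0, 0, 0], [0, 0, 0], [0, 0, 0], [0, 0, 0], [0, 0, 0], [0, 0, 0], [0, 0, 0]], spin=[0, 0, 0, 0, 0, 0, 0, 0, 0, 0], fingers=[0, 0, 0, 0, 0, 0, 0, 0, 0, 0])

```text
clock: 38.07
ee_pos: [0.4487, -0.0219, -0.0185]
tcp_rot: [-0.323, -3.121, -0.0]
force: [-14.8, 2.4, 11.2]
grip_width: 0.0004
grasp_force: 7.4
```

Call:
jog_arm(xyz=[[0, 0, 0], [0, 0, 0], [0, 0, 0], [0, 0, 0], [0, 0, 0], [0, 0, 0], [0, 0, 0], [0, 0, 0], [0, 0, 0], [0, 0, 0]], spin=[0, 0, 0, 0, 0, 0, 0, 0, 0, 0], fingers=[0, 0, 0, 0, 0, 0, 0, 0, 0, 0])

```text
clock: 38.9
ee_pos: [0.4487, -0.0219, -0.0185]
tcp_rot: [-0.323, -3.121, -0.0]
force: [-14.5, 2.4, 9.6]
grip_width: 0.0004
grasp_force: 7.4
```

Call:
jog_arm(xyz=[[0.2, 0, 0], [0.4, 0, 0], [0.7, 0, 0], [1.0, 0, 0], [1.5, 0, 0], [2.5, 0, 0], [3.5, 0, 0], [3.5, 0, -3], [3.5, 0, -7], [3.5, 0, -11]], spin=[0, 0, 0, 0, 0, 0, 0, 0, 0, 0], fingers=[0, 0, 0, 0, 0, 0, 0, 0, 0, 0])

```text
clock: 39.73
ee_pos: [0.4153, -0.0149, 0.093]
tcp_rot: [-0.323, -3.124, -0.0]
force: [0.8, 0.8, 0.2]
grip_width: 0.0003
grasp_force: 0.0
```

```bash
python3 - <<'E'
from h import *
np.set_printoptions(precision=4,suppress=True)
s=shot('side','pics/s15.png');b=blobs(s,(45,80,60),(85,255,255),(270,235,350,320))[0];print(b,bot.state()['force'])
h=cv2.cvtColor(s['color'],cv2.COLOR_RGB2HSV);m=(cv2.inRange(h,(0,120,60),(6,255,255))|cv2.inRange(h,(172,120,60),(180,255,255)));m[:240]=0;m[300:]=0;m[:,:250]=0;m[:,330:]=0
y,x=np.nonzero(m);print('red',len(x),x.mean(),y.mean(),x.min(),x.max())
a=cv2.imread('pics/s14.png')[240:300,270:345].astype(int);c=cv2.imread('pics/s15.png')[240:300,270:345].astype(int)
d=np.abs(a-c).max(2)>40;yy,xx=np.nonzero(d);print('diff px',d.sum(), (xx.min()+270,xx.max()+270,yy.min()+240,yy.max()+240) if d.any() else '')
print(*blobs(s,*GOLD,(225,290,365,410))[0])
# lid check: box/lid pixels unchanged vs closed picture
p=cv2.absdiff(cv2.imread('pics/s12.png')[195:240,215:265],cv2.imread('pics/s15.png')[195:240,215:265]).max(2);print('lid diff',(p>50).sum())
E
```

```text
[([297, 255, 12, 8, 91], array([302.2, 258.4]))] [ 3.0734 -0.7079  8.4756]
red 13 282.46153846153845 264.7692307692308 282 283
diff px 222 (np.int64(270), np.int64(303), np.int64(240), np.int64(281))
([237, 319, 35, 82, 1207], array([255. , 360.1]))
lid diff 517
```

Call:
jog_arm(xyz=[[0, 0, -4], [0, 0, -8], [0, 0, -8], [0, 0, -8], [0, 0, -8], [0, 0, -8]], spin=[0, 0, 0, 0, 0, 0], fingers=[0, 0, 0, 0, 0, 0])

```text
clock: 40.28
ee_pos: [0.4156, -0.015, 0.1705]
tcp_rot: [-0.323, -3.123, -0.0]
force: [-0.7, -0.3, -1.7]
grip_width: 0.0002
grasp_force: 0.0
```

```bash
python3 - <<'E'
from h import *
s=shot('side');print(blobs(s,(45,80,60),(85,255,255),(270,235,350,320))[0],bot.state()['force'])
print(bot.sign_off())
E
```

```text
[([297, 254, 12, 9, 97], array([302.4, 258.2]))] [ 0.52729772 -0.44222624  0.20578738]
the job is handed in; nothing more can be done
None
```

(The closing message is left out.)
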